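# Run the knurled lock ring back two turns on a gas regulator

### The job

The knurled lock ring under the regulator's black knob has just been cracked loose, so its red paint mark stands a little past the red line on the casing. With a fingertip against its rim, roll the ring anticlockwise (seen from above) until it is two full turns off its seat: the mark goes past the line once more and stops in line with it the second time it comes round. Use the outside of the fingers only, pinching and lifting nothing, and leave the knob's setting and the things lying around as they are.

Things in the scene. Friction and masses are not known exactly. Their poses are not given: they have to be found in the camera images.
- regulator: Grey gas regulator fixed to the bench on a dark base plate 100 x 330 x 8 mm. Origin: centre of the plate's underside, on the vertical axis of casing, ring and knob; y along the pipe (out to 184 mm each way, below 72 mm height), z up. Casing, 63 mm radius, up to 98 mm height; the bonnet above tapers from 48 mm radius to 29 mm at 140 to 146 mm. Dial gauge on the +y pipe, 98 mm off axis, 137 mm high.
- witness_line (a point): Red paint line on the casing's upper flange, on the regulator's +x side, 60 mm from the axis, 99 mm high.
- ring_centre (a point): Centre of the lock ring, on the axis at mid-thickness. Aluminium ring 14 mm thick, 32 upright ribs round its rim (72 mm diameter over the ribs, 7 mm apart, 2 mm proud). Seated, its underside is 146.5 mm above the bench; it climbs 3 mm a turn. Above it a bare screw (10 mm of it when seated), then the knob. No obstacle beside it at ring height.
- ring_mark (a point): Red paint mark on the ring: outer end, on the ring's top edge 34 mm from the axis; a red stripe runs inwards from it on the top face, and the rib beside it is red too. It turns with the ring.
- lock_ring (a joint): Turn of the lock ring, rad, growing anticlockwise seen from above (loosening). 0 = seated on the bonnet with mark and line in line; at the start it stands between 0.15 and 1.4; two full turns are 12.57; it jams under the knob at 18.8. Stiff thread: about 0.06 N m to turn (2 N at the rim), stays where it is left.
- knob (a joint): Turn of the black fluted adjusting knob above the ring, rad, 0 at the start; to be left alone. 47 mm diameter, 17 mm high, from 171 to 188 mm above the bench, about 0.12 N m to turn.
- tub: Loose orange tub with white lid and paper band, 72 mm diameter, 125 mm high; origin at the centre of its base. Bystander.
- ball_valve: Loose brass ball valve, 56 mm long along its y, with flat yellow lever 51 mm up; origin under its centre. Bystander.
- tape_reel: Loose reel of pink thread-seal tape lying flat, 54 mm diameter, 17 mm high; origin at the centre of its base. Bystander.
- spanner: Loose steel spanner lying flat, 170 mm long along its x; origin under its middle. Bystander.

How it is judged:
On the way, in this order (a step that is already met when the one before it is completed fails the run):
1. the ring's first full turn: its mark comes round to the line (within 0.5 rad) (value of joint lock_ring above 5.78 rad).
2. the second full turn: the mark comes round to the line again (value of joint lock_ring above 11.87 rad).
At the end, for the whole second after the job is handed in: The lock ring stands at rest two full turns off its seat (12.57 rad), within 0.7 rad (40 degrees) of the line; the knob is within 0.25 rad of where it was and every loose thing within 20 mm of its place (value of joint lock_ring between 11.87 and 13.27 rad and velocity of joint lock_ring between -0.1 and 0.1 rad/s and value of joint knob between -0.25 and 0.25 rad and distance of each of tub, ball_valve, tape_reel, spanner from where it was at the start of the episode below 0.02 m); the robot touches nothing.
It fails at once if the ring or knob is pinched (gripper straddling the axis, its grasp point within 25 mm of it and below the knob's top) (horizontal distance between the grasp point and ring_centre below 0.025 m and height (world z) of the grasp point below 0.195 m).
It fails at once if the knob's setting is turned by more than 0.25 rad (value of joint knob above 0.25 rad or value of joint knob below -0.25 rad).
It fails at once if a loose thing is lifted or shifted by more than 20 mm (distance of any of tub, ball_valve, tape_reel, spanner from where it was at the start of the episode above 0.02 m).
It also fails if it takes over 58 s, if anything falls off the work surface, if the arm or the gripper's body presses on something with over 40 N, if the wrist force passes 120 N, or if a joint passes its speed limit or range.

### The arm

A 6-joint arm with a two-finger parallel gripper is mounted at the origin on the work surface. World frame = base frame: x ahead of the robot, y to its left, z up, the work surface at z = 0. Lengths are in m, angles in rad, forces in N, time in s.
With the tool pointing down it reaches from about 0.4 to 0.825 m from the base axis. Payload 7 kg.
Tool frame: the origin (TCP) lies midway between the tips of the shut fingers; the grasp point (between the pads) lies 19 mm behind it; z points along the fingers, x is the direction in which the jaws open and shut, and the axes are right-handed (so a half turn about z gives the same grasp; the last joint's range is limited). The gripper opens to 88 mm and grips with 3 to 60 N. Pads are 19 mm wide; open, the fingers measure 130 mm over their backs; the gripper's body (78 mm by 193 mm) begins 47 mm behind the grasp point.
Start: joints at [1.434, 0.359, 0.012, 0, -1.224, -0.288], TCP at [0.278, 0.615, 0.227] pointing down, gripper open.
Joint ranges: [-3.07, 3.07], [-1.43, 2.12], [-1.02, 1.25], [-3.03, 1.67], [-3.05, -0], [-3.03, 3.03]. Speed limits (rad/s): [2.39, 2.39, 3.01, 3.14, 3.14, 3.14].

### API

Orientations are given as [roll, pitch, yaw] about the fixed x, y, z axes, in that order (R = Rz(yaw) Ry(pitch) Rx(roll)).
In Python, from station import arm, grab_frame, camera_params gives the robot as it stands.
- The arm moves only by the shell command python3 -m handwheel 'ROWS' [FORCE]. ROWS is JSON, a list that holds one entry, the list of rows, each a list of 5 numbers: the finger opening in m, from 0 to 0.0876, then the shift along the tool's x, y, z in m, then the turn about the tool's z in degrees. A call has 1 to 20 rows; each row is the pose to reach, as a shift and turn from the pose measured when the call began, along the tool's axes at that moment; what a row does not reach only later rows make up. A row lasts 1/12 s, in which the tool goes at most 41.7 mm and 7.16 degrees, less where a joint would pass 70% of its speed; a pose out of reach is approached as far as the arm can. A call with a gripper value outside its range is refused whole. The fingers move at their own pace and stop on an object; FORCE is the grip in N (left out, the last holds). Time passes only in rows, so rows that repeat a pose let the fingers close. It gives the time, the measured TCP pose, the force and the opening at its end, in the units of the state.
- arm.get_state(): the state, without advancing time (a new reading comes with each control period).
- grab_frame(name): name is "scene" or "side" or "wrist"; returns the picture (420x560x3 uint8, blue, green, red); there is no depth.
- camera_params(name): a dict with "intrinsics" (3x3 intrinsics, pixels), "R" (3x3) and "t" (3): a world point X has camera coordinates R X + t; the wrist camera has in their place "tool_from_camera" (4x4, takes a point from camera to tool coordinates, whose origin is the TCP and whose axes are the tool frame's). Camera axes: x right, y down, z forward; pixel columns grow to the right and rows downward; lengths in m; the calibration is good to about 2 mm. A picture is of the moment at which its call begins: read the wrist's pose just before it. camera_params takes no time and is no camera call.
- arm.job_done(): hands the job in, once; it reports no verdict.
The state is a dict: "t": time; "q": joint angles; "qd": joint speeds; "joint_efforts": joint torques, N m; "eef_pos": TCP position; "ee_rot": TCP orientation; "force": force on the tool from outside, world axes, zero at the start; "moment": the same for the moment, N m; "width": finger opening in m.
Only numpy, scipy, OpenCV 4.12 (cv2) and the standard library are available. Lean on these libraries where they do the work, as an engineer would, in place of code of your own. Each camera call takes 0.05 s, during which the arm holds its last target.

## Working session

There is one attempt and no reset: what is moved stays moved. The work goes in short steps, Python scripts to look and compute and a shell command to move; the robot and the scene stay as the last step left them, time stands still between calls to the robot, and variables do not carry over. Pictures are saved under pics/ and viewed, and the job is handed in when it is done.

```bash
mkdir -p pics; ls; cat > h.py <<'E'
from station import arm, grab_frame, camera_params
import cv2, numpy as np
def snap(n,f,crop=None,s=1):
    im=grab_frame(n)
    if crop: a,b,c,d=crop; im=im[b:d,a:c]
    if s!=1: im=cv2.resize(im,None,fx=s,fy=s,interpolation=cv2.INTER_CUBIC)
    cv2.imwrite('pics/'+f,im)
def proj(n,X):
    p=camera_params(n);c=np.array(p['R'])@np.array(X)+np.array(p['t']);u=np.array(p['intrinsics'])@c;return u[:2]/u[2]
def ray(n,u,z):
    p=camera_params(n);R=np.array(p['R']);t=np.array(p['t']);o=-R.T@t
    d=R.T@np.linalg.inv(np.array(p['intrinsics']))@np.array([u[0],u[1],1.]);return o+d*(z-o[2])/d[2]
E
python3 - <<'E'
from h import *
print(arm.get_state())
snap('scene','s0.png');snap('side','d0.png');snap('wrist','w0.png')
for n in('scene','side','wrist'):print(camera_params(n))
E
```

```text
pics
{'t': 0.0, 'q': array([ 1.43409552e+00,  3.59409302e-01,  1.10739529e-02, -3.56461858e-04,
       -1.22410489e+00, -2.88094886e-01]), 'qd': array([-0.00010948, -0.00125878,  0.00065725,  0.00010323,  0.00117373,
        0.00190058]), 'joint_efforts': array([-5.10669415e-04, -5.82716596e+01,  2.93052578e+01,  6.99744388e+00,
        6.94673668e-03, -1.64726471e-04]), 'eef_pos': array([0.27801555, 0.61455447, 0.22561363]), 'ee_rot': array([-3.14144682e+00, -1.67137505e-03, -1.99571354e+00]), 'force': array([-0.47912705,  0.14721527,  0.15336108]), 'moment': array([-0.00246   , -0.00423567,  0.0079836 ]), 'width': 0.08787525233081896}
{'intrinsics': array([[393.09891942,   0.        , 274.73133816],
       [  0.        , 393.09891942, 206.75637977],
       [  0.        ,   0.        ,   1.        ]]), 'R': array([[ 0.02619559,  0.99955187,  0.01448621],
       [ 0.83018818, -0.01368002, -0.55731539],
       [-0.55686747,  0.02662548, -0.83017451]]), 't': array([-0.05804548, -0.40377413,  1.14077574])}
{'intrinsics': array([[432.46949025,   0.        , 275.65369382],
       [  0.        , 432.46949025, 210.39063525],
       [  0.        ,   0.        ,   1.        ]]), 'R': array([[ 0.92125305, -0.38876904,  0.01230663],
       [-0.24599983, -0.60686209, -0.75577939],
       [ 0.30129206,  0.69323663, -0.65471067]]), 't': array([-0.54229029,  0.24887075,  0.72785917])}
{'intrinsics': array([[289.27287936,   0.        , 282.47246469],
       [  0.        , 289.27287936, 206.29914849],
       [  0.        ,   0.        ,   1.        ]]), 'tool_from_camera': array([[ 9.99999129e-01, -2.46090010e-04, -1.29660747e-03,
        -3.31302522e-04],
       [ 6.26964627e-04,  9.53102327e-01,  3.02647585e-01,
        -8.32800306e-02],
       [ 1.16132105e-03, -3.02648135e-01,  9.53101651e-01,
        -1.57870387e-01],
       [ 0.00000000e+00,  0.00000000e+00,  0.00000000e+00,
         1.00000000e+00]])}
```

View pics/s0.png

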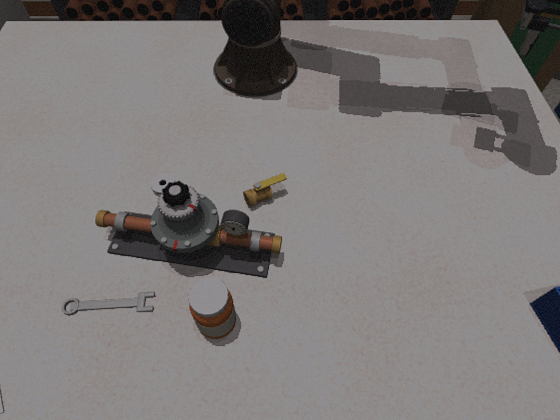

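View pics/d0.png

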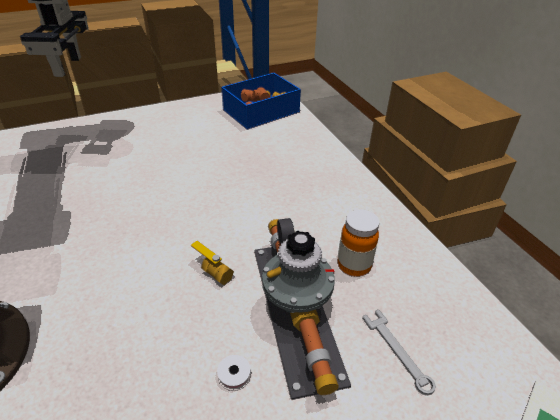

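View pics/w0.png

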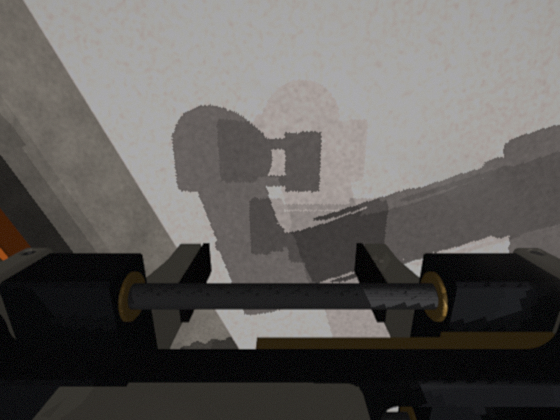

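```bash
python3 - <<'E'
from h import *
snap('scene','s1.png',(90,160,300,300),3.8);snap('side','d1.png',(220,200,380,320),5)
E
```

```text
(no output)
```

View pics/s1.png

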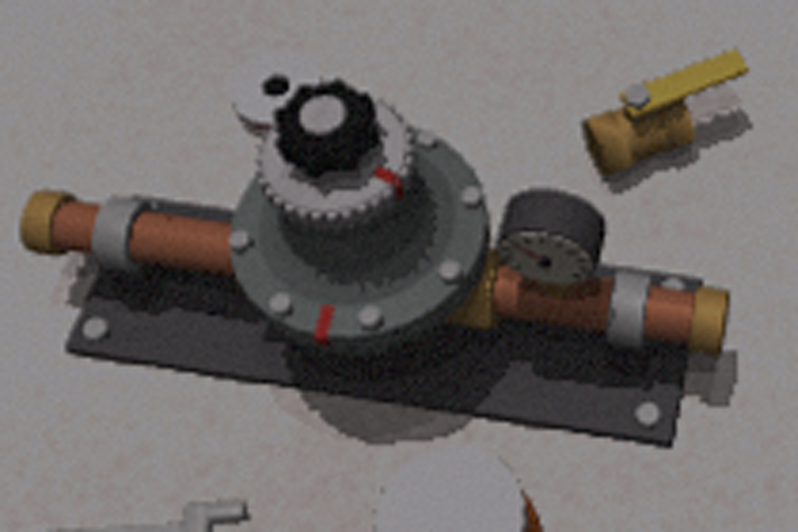

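View pics/d1.png

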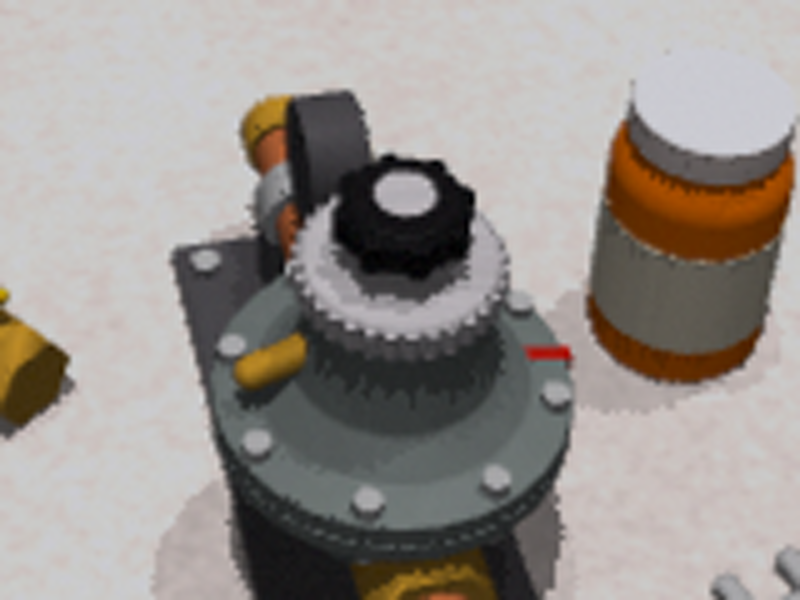

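```bash
python3 - <<'E'
from h import *
print('knob',ray('scene',(174.7,190.3),.188),ray('side',(300.8,238.6),.188))
w=ray('scene',(175,244.7),.099);w2=ray('side',(329.7,270.6),.099);print('line',w,w2)
m=ray('scene',(90+403/3.8,160+181/3.8),.1607);print('mark',m)
for n,a in(('valve',(263,195)),('valvelever end',(287,177)),('gauge',(235,221)),('lid',(209,290)),('reel',(160,187)),):print(n,ray('scene',a,dict(valve=.02,gauge=.12,lid=.125,reel=.017).get(n,.051)))
print('reel side',ray('side',(234,371),.017)); print('spanner',ray('scene',(153,300),0),ray('scene',(68,306),0))
print('tub side',ray('side',(362,223),.125))
E
```

```text
knob [ 0.57719044 -0.12777437  0.188     ] [ 0.5743423  -0.13071976  0.188     ]
line [ 0.63226071 -0.13832239  0.099     ] [ 0.62990799 -0.14166169  0.099     ]
mark [ 0.59449    -0.09475725  0.1607    ]
valve [0.46900784 0.01970838 0.02      ]
valvelever end [0.44400649 0.07233374 0.051     ]
gauge [ 0.59730187 -0.03088359  0.12      ]
lid [ 0.72957862 -0.06807011  0.125     ]
reel [ 0.44133708 -0.20933076  0.017     ]
reel side [ 0.42618365 -0.21136119  0.017     ]
spanner [ 0.69681771 -0.19181444  0.        ] [ 0.70526725 -0.34909072  0.        ]
tub side [ 0.72882629 -0.07994443  0.125     ]
```

```bash
cat >> h.py <<'E'
def totool(dx,dy,dz,psi):
    c,s=np.cos(psi),np.sin(psi); return np.array([c*dx+s*dy, s*dx-c*dy, -dz])
E
python3 - <<'E'
from h import *
s=arm.get_state();p=s['eef_pos'];psi=s['ee_rot'][2]
print(totool(*(np.array([.52,.15,.30])-p),psi))
E
```

```text
[ 0.32378152 -0.41195449 -0.07387349]
```

```bash
python3 -m handwheel '[[[0,0.02,-0.025,-0.01,7],[0,0.04,-0.05,-0.02,14],[0,0.06,-0.075,-0.03,21],[0,0.08,-0.1,-0.04,28],[0,0.1,-0.125,-0.05,35],[0,0.12,-0.15,-0.06,42],[0,0.14,-0.175,-0.07,49],[0,0.16,-0.2,-0.07,56],[0,0.18,-0.225,-0.07,63],[0,0.2,-0.25,-0.07,70],[0,0.22,-0.275,-0.07,77],[0,0.24,-0.3,-0.07,84],[0,0.26,-0.325,-0.07,91],[0,0.28,-0.35,-0.07,98],[0,0.3,-0.38,-0.07,104],[0,0.32,-0.41,-0.07,108],[0,0.32,-0.41,-0.07,108]]]' 20
python3 - <<'E'
from h import *
print(arm.get_state()); snap('side','d2.png');snap('wrist','w2.png')
E
```

```text
t: 1.67
eef_pos: [0.5216, 0.15, 0.2963]
ee_rot: [-3.14, 0.001, 2.395]
force: [0.4, 0.9, 0.9]
width: 0.0003
{'t': 1.6667, 'q': array([ 6.42227011e-01,  1.01735445e-01, -1.67320507e-01,  1.37022787e-03,
       -1.30313309e+00, -1.38966751e+00]), 'qd': array([ 0.06759417, -0.01070937, -0.01501809, -0.02097961,  0.00398276,
        0.00572808]), 'joint_efforts': array([ -3.05470549, -38.70199442,  29.84706581,   7.28437364,
        -0.17915094,  -0.12203791]), 'eef_pos': array([0.52162136, 0.15003364, 0.29626759]), 'ee_rot': array([-3.13998453e+00,  1.04839341e-03,  2.39451631e+00]), 'force': array([0.37701842, 0.88484149, 0.90721773]), 'moment': array([ 0.23782071, -0.0743397 ,  0.01823398]), 'width': 0.0003372336424955554}
```

View pics/d2.png

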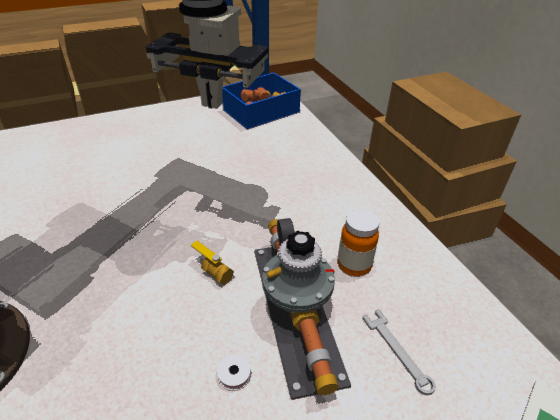

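View pics/w2.png

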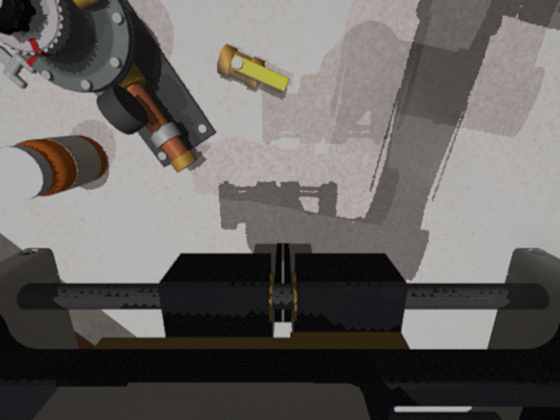

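```bash
python3 - <<'E'
from h import *
im=cv2.imread('pics/w2.png')[220:360,200:370];cv2.imwrite('pics/w2c.png',cv2.resize(im,None,fx=4.5,fy=4.2,interpolation=cv2.INTER_CUBIC))
im=cv2.imread('pics/d2.png')[30:130,150:290];cv2.imwrite('pics/d2c.png',cv2.resize(im,None,fx=5,fy=5,interpolation=cv2.INTER_CUBIC))
p=camera_params('wrist');T=np.linalg.inv(p['tool_from_camera']);K=p['intrinsics']
for y in(-.0095,.0095):
  for tx in(-.015,-.01,0,.01,.015,.02):
    for z in(0,-.02):
      c=(T@[tx,y,z,1])[:3];u=K@c;print(y,tx,z,u[:2]/u[2])
E
```

```text
-0.0095 -0.015 0 [258.4116746  241.54901176]
-0.0095 -0.015 -0.02 [255.40447876 257.41953615]
-0.0095 -0.01 0 [266.79602986 241.54612561]
-0.0095 -0.01 -0.02 [264.82951604 257.41665967]
-0.0095 0 0 [283.56577789 241.54035293]
-0.0095 0 -0.02 [283.68090169 257.41090631]
-0.0095 0.01 0 [300.33690945 241.53457979]
-0.0095 0.01 -0.02 [302.53403566 257.40515241]
-0.0095 0.015 0 [308.7229941  241.53169303]
-0.0095 0.015 -0.02 [311.96125835 257.40227526]
-0.0095 0.02 0 [317.1094247  241.52880616]
-0.0095 0.02 -0.02 [321.38891821 257.39939798]
0.0095 -0.015 0 [259.21277696 269.76249273]
0.0095 -0.015 -0.02 [256.41079685 288.43035407]
0.0095 -0.01 0 [267.32472497 269.76026331]
0.0095 -0.01 -0.02 [265.49298931 288.42827501]
0.0095 0 0 [283.54959219 269.75580419]
0.0095 0 -0.02 [283.65859165 288.42411663]
0.0095 0.01 0 [299.77575448 269.75134472]
0.0095 0.01 -0.02 [301.82581743 288.41995787]
0.0095 0.015 0 [307.88932133 269.74911485]
0.0095 0.015 -0.02 [310.91003917 288.41787835]
0.0095 0.02 0 [316.003212   269.74688489]
0.0095 0.02 -0.02 [319.99466686 288.41579874]
```

View pics/w2c.png

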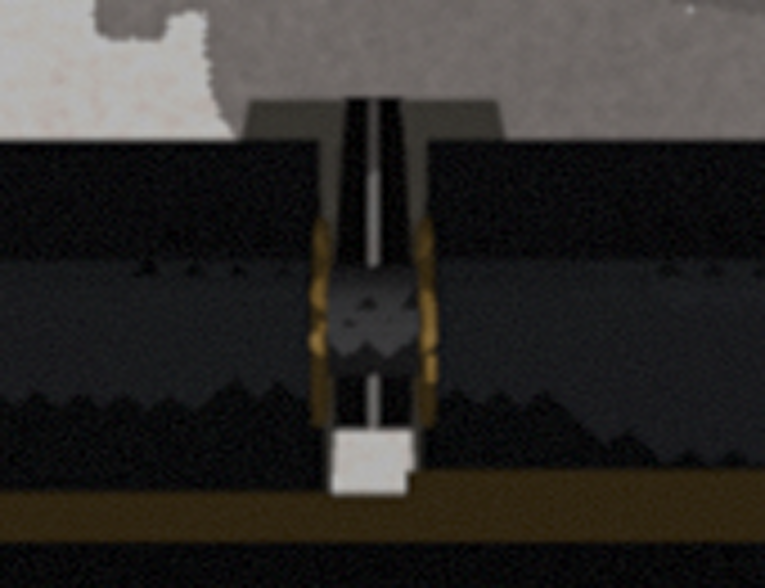

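View pics/d2c.png

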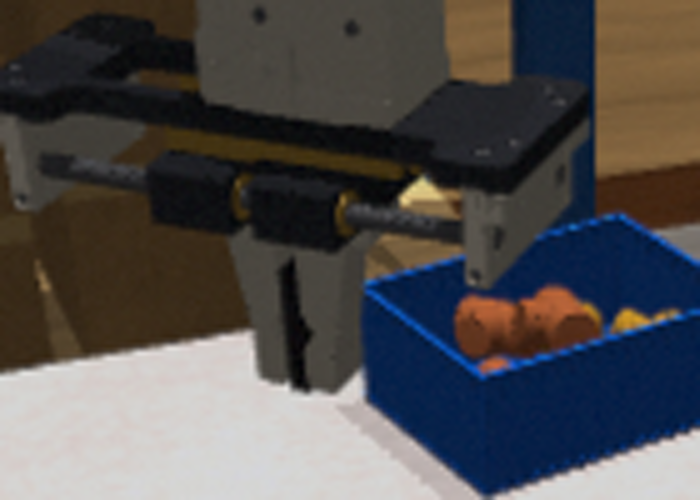

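```bash
cat >> h.py <<'E'
A=np.array([.5758,-.1293]); C=np.array([.0165,-.0095])
def tcp(phi,psi,r,A=A):
    f,p=np.radians([phi,psi]); c,s=np.cos(p),np.sin(p)
    M=np.array([[c,s],[s,-c]])
    return A+r*np.array([np.cos(f),np.sin(f)])-M@C
def rows(path,z,A=A):
    "path: (phi,psi,r) list; prints tool-frame rows from the present pose"
    s=arm.get_state();p=s['eef_pos'];y=s['ee_rot'][2]
    for f,q,r in path:
        t=tcp(f,q,r,A); d=totool(t[0]-p[0],t[1]-p[1],z-p[2],y)
        print('[0,%.4f,%.4f,%.4f,%.1f]'%(*d,-((q-np.degrees(y)+180)%360-180)))
def pol(A=A):
    s=arm.get_state();p=s['eef_pos'];q=s['ee_rot'][2];c,sn=np.cos(q),np.sin(q)
    k=p[:2]+np.array([[c,sn],[sn,-c]])@C-A
    print('t',s['t'],'corner r',np.hypot(*k),'phi',np.degrees(np.arctan2(k[1],k[0])),'psi',np.degrees(q),'z',p[2],'q6',s['q'][5],'F',s['force'],'M',s['moment'])
E
python3 - <<'E'
from h import *
rows([(-118,14,.06)],.24);pol()
E
```

```text
[0,-0.2455,-0.2476,0.0562,123.5]
t 1.7667 corner r 0.29580189951689567 phi 104.52297437913253 psi 137.49901579714333 z 0.2961673078086053 q6 -1.3895517599627267 F [ 0.23547315 -0.06861037 -0.35708873] M [ 0.11724604 -0.11515912 -0.04337478]
```

```bash
python3 -m handwheel '[[[0,-0.014,-0.014,0,7],[0,-0.028,-0.028,0,14],[0,-0.042,-0.042,0,21],[0,-0.056,-0.056,0,28],[0,-0.07,-0.07,0,35],[0,-0.084,-0.084,0,42],[0,-0.098,-0.098,0,49],[0,-0.112,-0.112,0,56],[0,-0.126,-0.126,0,63],[0,-0.14,-0.14,0,70],[0,-0.154,-0.154,0,77],[0,-0.168,-0.168,0,84],[0,-0.182,-0.182,0,91],[0,-0.196,-0.196,0,98],[0,-0.21,-0.212,0,105],[0,-0.224,-0.227,0.02,112],[0,-0.238,-0.24,0.04,119],[0,-0.245,-0.248,0.056,123.5],[0,-0.245,-0.248,0.056,123.5],[0,-0.245,-0.248,0.056,123.5]]]'
python3 - <<'E'
from h import *
pol(); snap('wrist','w3.png');snap('scene','s3.png',(90,140,300,300),3.7)
E
```

```text
t: 3.43
eef_pos: [0.533, -0.195, 0.2399]
ee_rot: [3.141, 0.003, 0.247]
force: [0.9, -0.1, 0.4]
width: 0.0004
t 3.4333 corner r 0.05999207085608956 phi -119.08097473847582 psi 14.14037646640301 z 0.23985509266854368 q6 -2.889801997952486 F [ 0.8546772  -0.13108984  0.37760701] M [-0.09674142 -0.16798168 -0.00688397]
```

View pics/w3.png

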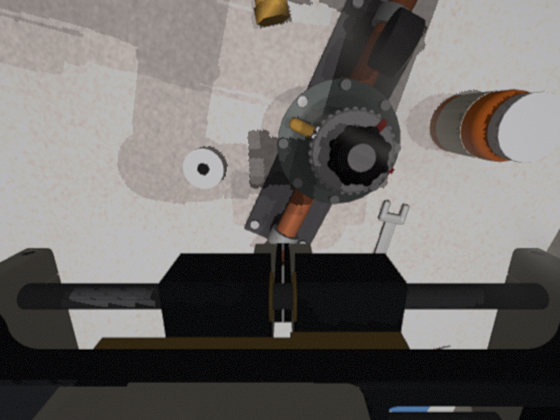

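View pics/s3.png

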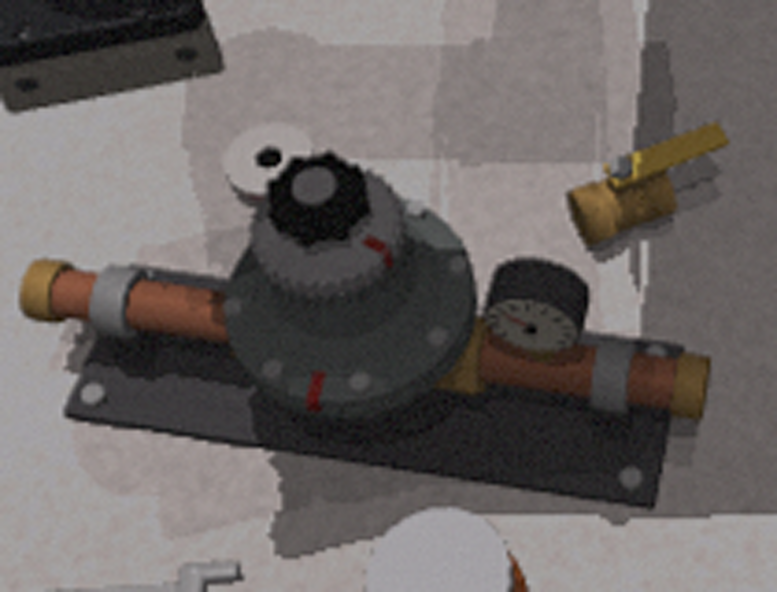

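```bash
cat >> h.py <<'E'
def wray(u,z):
    from scipy.spatial.transform import Rotation as Ro
    s=arm.get_state();p=camera_params('wrist');T=p['tool_from_camera']
    R=Ro.from_euler('xyz',s['ee_rot']).as_matrix()
    o=R@T[:3,3]+s['eef_pos'];d=R@T[:3,:3]@np.linalg.inv(p['intrinsics'])@np.array([u[0],u[1],1.]);return o+d*(z-o[2])/d[2]
E
python3 - <<'E'
from h import *
im=cv2.imread('pics/w3.png')[70:220,260:420];cv2.imwrite('pics/w3c.png',cv2.resize(im,None,fx=4,fy=4,interpolation=cv2.INTER_CUBIC))
print(arm.get_state()['q'],wray((361.5,155.5),.188))
rows([(-108,24,.045)],.24)
E
```

```text
[-4.46006776e-03  1.73707527e-01 -2.06304665e-01  1.32255102e-03
 -1.19003417e+00 -2.88967454e+00] [ 0.57748573 -0.12815119  0.188     ]
[0,0.0179,-0.0029,0.0016,-9.8]
```

View pics/w3c.png

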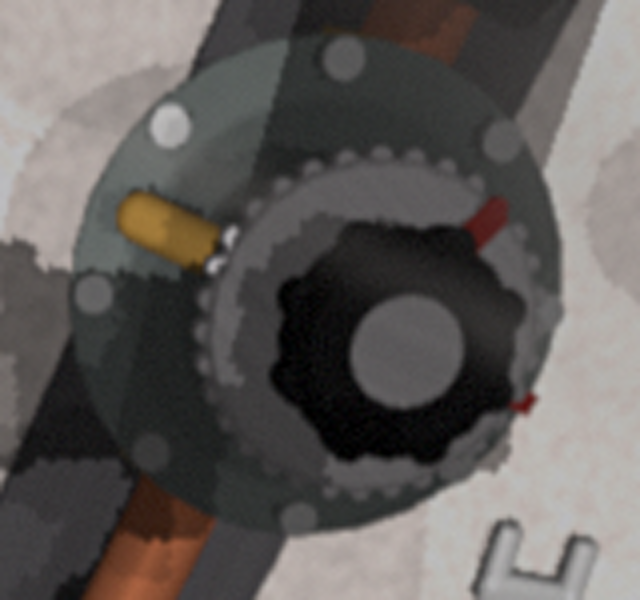

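```bash
sed -i 's/^A=np.array(\[.5758,-.1293\])/A=np.array([.5765,-.1285])/' h.py; python3 - <<'E'
from h import *
rows([(-108,24,.043)],.152)
E
```

```text
[0,0.0199,-0.0051,0.0896,-9.8]
```

```bash
python3 -m handwheel '[[[0,0.010,-0.0025,0,-5],[0,0.020,-0.005,0,-9.8],[0,0.020,-0.005,0.03,-9.8],[0,0.020,-0.005,0.06,-9.8],[0,0.020,-0.005,0.0895,-9.8],[0,0.020,-0.005,0.0895,-9.8]]]'
python3 - <<'E'
from h import *
pol(); snap('wrist','w4.png'); snap('side','d4.png',(220,180,380,300),5)
rows([(-108,24,r) for r in (.038,.036,.035,.034)],.152)
E
```

```text
t: 4.03
eef_pos: [0.5497, -0.1833, 0.1479]
ee_rot: [-3.139, 0.005, 0.421]
force: [-1.8, -0.6, -0.9]
width: 0.0006
t 4.0333 corner r 0.04235679508467788 phi -111.63867091120547 psi 24.134574692432295 z 0.14789427690077273 q6 -2.7354327489241244 F [-1.8138476  -0.56416924 -0.91853438] M [-0.01297181  0.07713315 -0.01992655]
[0,0.0025,-0.0037,0.0011,0.2]
[0,0.0039,-0.0052,0.0011,0.2]
[0,0.0045,-0.0059,0.0011,0.2]
[0,0.0052,-0.0066,0.0011,0.2]
```

View pics/w4.png

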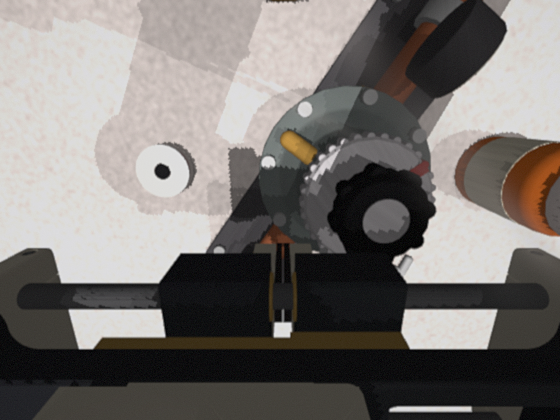

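View pics/d4.png

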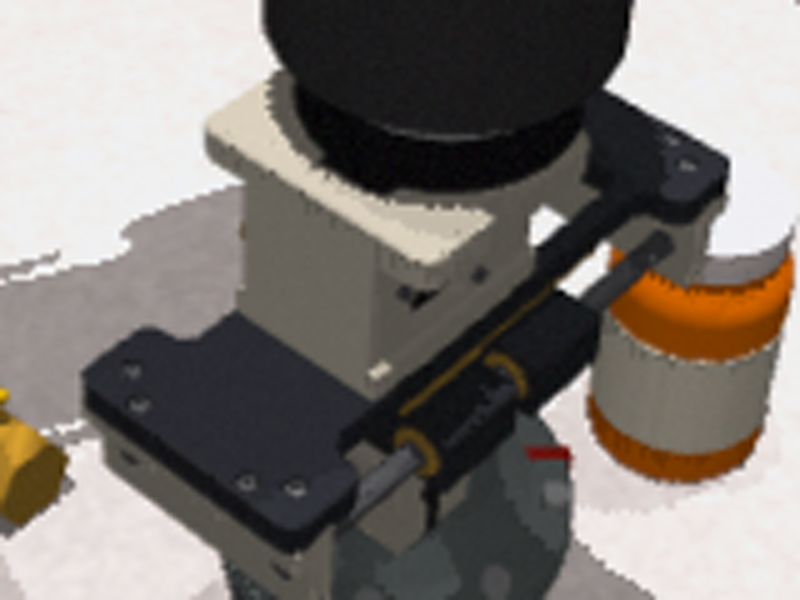

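```bash
python3 - <<'E'
from h import *
pol();print(wray((386,221),.188))
rows([(-108,24,r) for r in (.038,.036,.0355,.0345)],.153)
E
```

```text
t 4.1333 corner r 0.042409250442154066 phi -107.27847026445878 psi 24.154384855375074 z 0.15314168611439377 q6 -2.735880576860178 F [ 0.23745604 -0.73280719  0.98834609] M [-0.02430512 -0.20283659 -0.04321175]
[ 0.58153935 -0.1318113   0.188     ]
[0,0.0025,-0.0037,0.0001,0.2]
[0,0.0039,-0.0052,0.0001,0.2]
[0,0.0042,-0.0055,0.0001,0.2]
[0,0.0049,-0.0063,0.0001,0.2]
```

```bash
python3 -m handwheel '[[[0,0.0025,-0.0035,0,0],[0,0.004,-0.005,0,0],[0,0.005,-0.0065,0,0],[0,0.005,-0.0065,0,0]]]'
python3 - <<'E'
from h import *
pol(); snap('wrist','w5.png');print(wray((386,221),.188))
E
```

```text
t: 4.47
eef_pos: [0.5558, -0.1773, 0.1556]
ee_rot: [3.136, -0.002, 0.423]
force: [-0.1, -6.7, 2.5]
width: 0.0004
t 4.4667 corner r 0.03467458178254738 phi -106.04789359200184 psi 24.214084361680413 z 0.1555751241393364 q6 -2.750661084430064 F [-0.08862391 -6.73945476  2.53693743] M [-2.49707149  0.0591822  -0.09098428]
[ 0.58554821 -0.12512292  0.188     ]
```

View pics/w5.png

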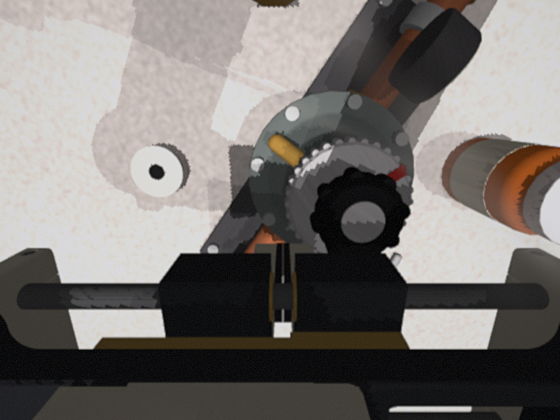

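```bash
python3 - <<'E'
from h import *
pol();print(wray((363,222),.188))
rows([(-106+6.8*i,24.2+6.1*i,.0345) for i in range(1,18)],.1535)
E
```

```text
t 4.5167 corner r 0.03480892466223109 phi -106.10083057698395 psi 24.205197037165135 z 0.1555335029540006 q6 -2.7505016207637327 F [-0.2975384  -6.97118533  2.88209123] M [-2.45014618  0.12394952 -0.0570489 ]
[ 0.57607337 -0.12990333  0.188     ]
[0,0.0046,0.0040,0.0020,-6.1]
[0,0.0094,0.0076,0.0020,-12.2]
[0,0.0146,0.0106,0.0020,-18.3]
[0,0.0201,0.0130,0.0020,-24.4]
[0,0.0259,0.0148,0.0020,-30.5]
[0,0.0318,0.0159,0.0020,-36.6]
[0,0.0378,0.0163,0.0020,-42.7]
[0,0.0438,0.0161,0.0020,-48.8]
[0,0.0497,0.0151,0.0020,-54.9]
[0,0.0554,0.0135,0.0020,-61.0]
[0,0.0609,0.0113,0.0020,-67.1]
[0,0.0662,0.0084,0.0020,-73.2]
[0,0.0710,0.0049,0.0020,-79.3]
[0,0.0754,0.0010,0.0020,-85.4]
[0,0.0793,-0.0035,0.0020,-91.5]
[0,0.0827,-0.0084,0.0020,-97.6]
[0,0.0855,-0.0136,0.0020,-103.7]
```

```bash
python3 -m handwheel '[[[0,0.0045,0.004,0.001,-6],[0,0.0095,0.0075,0.002,-12],[0,0.0145,0.0105,0.002,-18.5],[0,0.02,0.013,0.002,-24.5],[0,0.026,0.015,0.002,-30.5],[0,0.032,0.016,0.002,-36.5],[0,0.038,0.0165,0.002,-42.5],[0,0.044,0.016,0.002,-49],[0,0.0495,0.015,0.002,-55],[0,0.0555,0.0135,0.002,-61]]]'
python3 - <<'E'
from h import *
pol(); snap('wrist','w6.png');snap('scene','s6.png',(90,140,300,300),3.7)
E
```

```text
t: 5.35
eef_pos: [0.6125, -0.167, 0.1553]
ee_rot: [3.136, 0.004, 1.492]
force: [-0.8, -1.6, 0.0]
width: 0.0004
t 5.35 corner r 0.035017415426397254 phi -37.480231302427164 psi 85.51371179573809 z 0.15534690622381417 q6 -1.695312068999068 F [-0.83510049 -1.60386702  0.02700656] M [-0.53914236  0.24041808 -0.02378079]
```

View pics/w6.png

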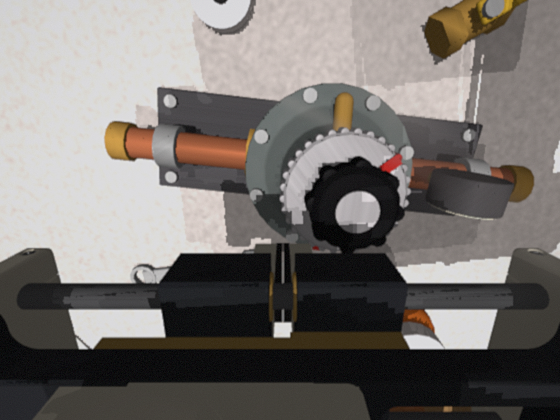

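View pics/s6.png

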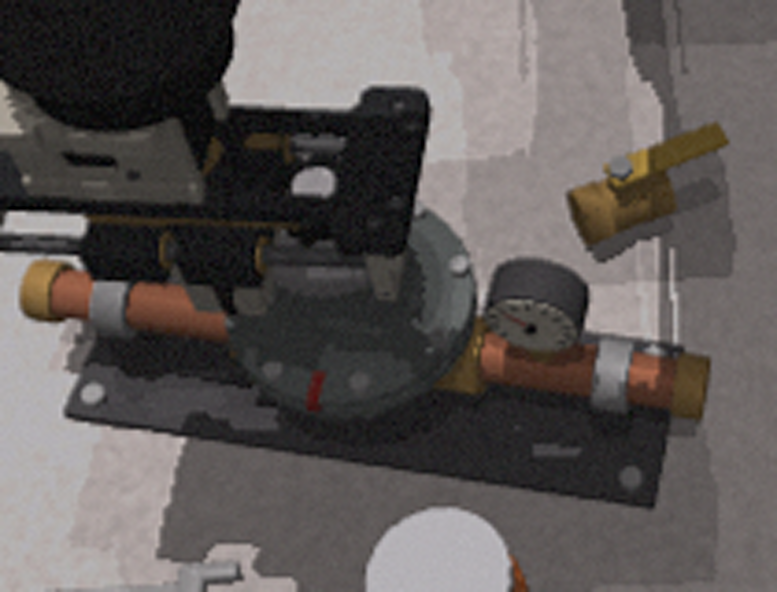

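```bash
python3 - <<'E'
from h import *
pol()
def ang(u,z=.162):
    k=wray(u,z)[:2]-A;print(k,np.degrees(np.arctan2(k[1],k[0])))
ang((400,157)); print(wray((358,210),.188))
E
```

```text
t 5.45 corner r 0.03532204479279167 phi -36.04957447812555 psi 85.3570831510387 z 0.1551358636134644 q6 -1.6986191177595902 F [ 0.05408646 -0.83348136 -0.03540778] M [-0.12826051 -0.43021942 -0.00961387]
[-0.01873016  0.02777555] 123.99336211143891
[ 0.57569084 -0.12875215  0.188     ]
```

```bash
sed -i 's/^A=np.array(\[.5765,-.1285\])/A=np.array([.5762,-.1288])/' h.py; python3 - <<'E'
from h import *
rows([(-36+6.8*i,85.4+6.1*i,.034) for i in range(1,19)],.154)
E
```

```text
[0,0.0051,0.0022,0.0011,-6.1]
[0,0.0101,0.0052,0.0011,-12.2]
[0,0.0154,0.0077,0.0011,-18.3]
[0,0.0210,0.0095,0.0011,-24.4]
[0,0.0268,0.0106,0.0011,-30.5]
[0,0.0326,0.0111,0.0011,-36.6]
[0,0.0384,0.0109,0.0011,-42.7]
[0,0.0442,0.0100,0.0011,-48.8]
[0,0.0498,0.0085,0.0011,-54.9]
[0,0.0552,0.0064,0.0011,-61.0]
[0,0.0603,0.0037,0.0011,-67.1]
[0,0.0651,0.0004,0.0011,-73.2]
[0,0.0694,-0.0035,0.0011,-79.3]
[0,0.0733,-0.0077,0.0011,-85.4]
[0,0.0766,-0.0124,0.0011,-91.5]
[0,0.0794,-0.0174,0.0011,-97.6]
[0,0.0816,-0.0227,0.0011,-103.7]
[0,0.0831,-0.0282,0.0011,-109.8]
```

```bash
python3 -m handwheel '[[[0,0.005,0.002,0.001,-6],[0,0.01,0.005,0.001,-12],[0,0.0155,0.0075,0.001,-18.5],[0,0.021,0.0095,0.001,-24.5],[0,0.027,0.0105,0.001,-30.5],[0,0.0325,0.011,0.001,-36.5],[0,0.0385,0.011,0.001,-42.5],[0,0.044,0.01,0.001,-49],[0,0.05,0.0085,0.001,-55],[0,0.055,0.0065,0.001,-61],[0,0.0605,0.0035,0.001,-67],[0,0.065,0.0005,0.001,-73],[0,0.0695,-0.0035,0.001,-79.5],[0,0.0735,-0.0075,0.001,-85.5],[0,0.0765,-0.0125,0.001,-91.5],[0,0.0795,-0.0175,0.001,-97.5],[0,0.0815,-0.0225,0.001,-103.5],[0,0.083,-0.028,0.001,-110]]]'
python3 - <<'E'
from h import *
pol(); snap('wrist','w7.png')
rows([(86.5+6.8*i,195+6.1*i,.034) for i in range(1,21)],.154)
E
```

```text
t: 6.95
eef_pos: [0.5926, -0.0809, 0.1549]
ee_rot: [-3.136, 0.008, -2.872]
force: [0.1, -0.5, -0.6]
width: 0.0007
t 6.95 corner r 0.0344654609057258 phi 84.93304296323906 psi -164.56413217681668 z 0.15486758095138073 q6 0.07212949752955698 F [ 0.06791801 -0.52287132 -0.59145753] M [ 0.08649094 -0.04755248 -0.01879152]
[0,0.0048,0.0022,0.0008,-5.2]
[0,0.0100,0.0044,0.0008,-11.3]
[0,0.0155,0.0060,0.0008,-17.4]
[0,0.0211,0.0070,0.0008,-23.5]
[0,0.0267,0.0074,0.0008,-29.6]
[0,0.0324,0.0071,0.0008,-35.7]
[0,0.0379,0.0061,0.0008,-41.8]
[0,0.0433,0.0045,0.0008,-47.9]
[0,0.0485,0.0023,0.0008,-54.0]
[0,0.0533,-0.0004,0.0008,-60.1]
[0,0.0578,-0.0037,0.0008,-66.2]
[0,0.0619,-0.0075,0.0008,-72.3]
[0,0.0655,-0.0117,0.0008,-78.4]
[0,0.0686,-0.0163,0.0008,-84.5]
[0,0.0712,-0.0211,0.0008,-90.6]
[0,0.0732,-0.0263,0.0008,-96.7]
[0,0.0745,-0.0316,0.0008,-102.8]
[0,0.0753,-0.0370,0.0008,-108.9]
[0,0.0754,-0.0425,0.0008,-115.0]
[0,0.0749,-0.0479,0.0008,-121.1]
```

View pics/w7.png

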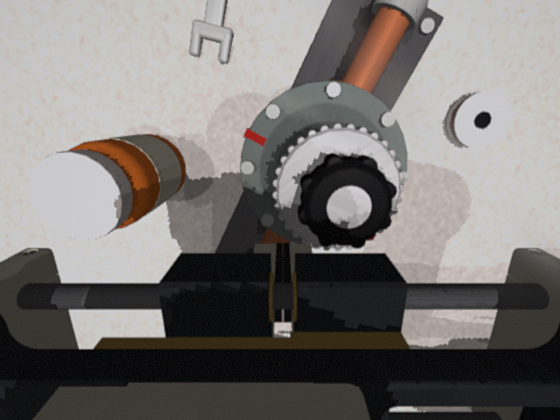

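```bash
cat >> h.py <<'E'
def ang(u,z=.162):
    k=wray(u,z)[:2]-A;print('mark',k,np.degrees(np.arctan2(k[1],k[0])))
E
python3 - <<'E'
from h import *
im=cv2.imread('pics/w7.png')[100:260,250:430];cv2.imwrite('pics/w7c.png',cv2.resize(im,None,fx=4,fy=3.7,interpolation=cv2.INTER_CUBIC))
pol();ang((372,238)); print(wray((348,207),.188))
E
```

```text
t 7.0 corner r 0.03436154553469669 phi 86.68490599465514 psi -164.07778896238452 z 0.15482865975819401 q6 0.08044861817309742 F [-2.67076346 -0.14726254 -0.2360759 ] M [0.12517014 0.30359544 0.00122576]
mark [-0.02815633  0.01898837] 146.00463255014287
[ 0.57525239 -0.12965553  0.188     ]
```

View pics/w7c.png

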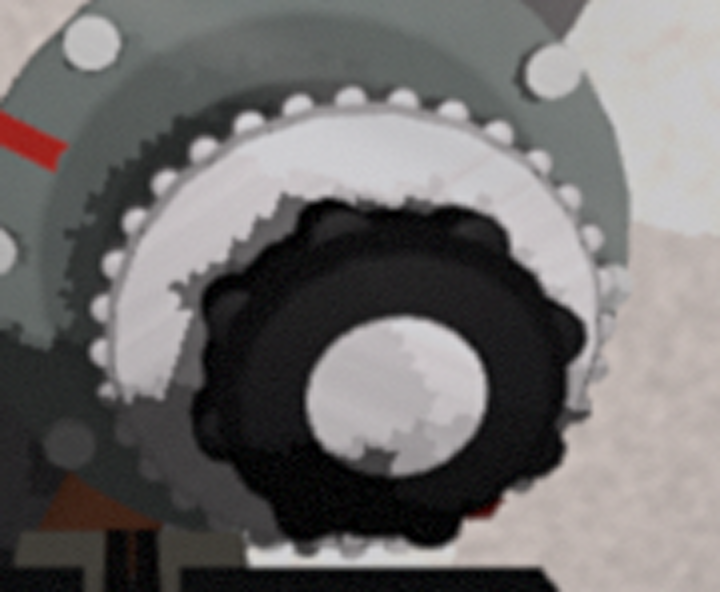

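```bash
sed -i 's/^A=np.array(\[.5762,-.1288\])/A=np.array([.5756,-.1293])/' h.py; python3 - <<'E'
from h import *
pol();rows([(86.5,196,.034),(86.5,196,.033),(86.5,196,.032)],.154)
E
```

```text
t 7.0 corner r 0.03490006143730602 phi 85.74895430571601 psi -164.07778896238452 z 0.15482865975819401 q6 0.08044861817309742 F [-2.67076346 -0.14726254 -0.2360759 ] M [0.12517014 0.30359544 0.00122576]
[0,0.0007,-0.0007,0.0008,-0.1]
[0,0.0011,-0.0016,0.0008,-0.1]
[0,0.0014,-0.0026,0.0008,-0.1]
```

```bash
python3 -m handwheel '[[[0,0.0005,-0.0005,0.001,0],[0,0.001,-0.0015,0.001,0],[0,0.0015,-0.0025,0.001,0],[0,0.0015,-0.0025,0.001,0]]]'
python3 - <<'E'
from h import *
pol();
E
```

```text
t: 7.33
eef_pos: [0.5916, -0.0827, 0.1544]
ee_rot: [-3.138, 0.009, -2.868]
force: [-1.2, 7.5, 3.5]
width: 0.0003
t 7.3333 corner r 0.033124542300499105 phi 85.39217664867334 psi -164.30680552254364 z 0.15443150429518604 q6 0.08155375180776357 F [-1.1709499   7.47768116  3.47627422] M [ 2.65550501  0.24644786 -0.13954666]
```

```bash
python3 - <<'E'
from h import *
rows([(85.5+6.8*i,195.7+6.1*i,.0318) for i in range(1,19)],.154)
E
```

```text
[0,0.0052,0.0016,0.0004,-6.1]
[0,0.0102,0.0038,0.0004,-12.2]
[0,0.0154,0.0054,0.0004,-18.3]
[0,0.0208,0.0065,0.0004,-24.4]
[0,0.0262,0.0069,0.0004,-30.5]
[0,0.0316,0.0067,0.0004,-36.6]
[0,0.0369,0.0058,0.0004,-42.7]
[0,0.0422,0.0044,0.0004,-48.8]
[0,0.0471,0.0024,0.0004,-54.9]
[0,0.0519,-0.0002,0.0004,-61.0]
[0,0.0562,-0.0033,0.0004,-67.1]
[0,0.0602,-0.0068,0.0004,-73.2]
[0,0.0638,-0.0108,0.0004,-79.3]
[0,0.0669,-0.0151,0.0004,-85.4]
[0,0.0694,-0.0198,0.0004,-91.5]
[0,0.0714,-0.0247,0.0004,-97.6]
[0,0.0728,-0.0298,0.0004,-103.7]
[0,0.0736,-0.0350,0.0004,-109.8]
```

```bash
python3 -m handwheel '[[[0,0.005,0.0015,0.0005,-6],[0,0.01,0.004,0.0005,-12],[0,0.0155,0.0055,0.0005,-18.5],[0,0.021,0.0065,0.0005,-24.5],[0,0.026,0.007,0.0005,-30.5],[0,0.0315,0.0065,0.0005,-36.5],[0,0.037,0.006,0.0005,-42.5],[0,0.042,0.0045,0.0005,-49],[0,0.047,0.0025,0.0005,-55]]]'
python3 - <<'E'
from h import *
pol(); snap('wrist','w8.png',(230,60,450,260),3); print(wray((348,207),.188))
E
```

```text
t: 8.08
eef_pos: [0.5442, -0.0914, 0.154]
ee_rot: [-3.134, 0.004, -1.906]
force: [-10.4, 11.5, 12.9]
width: 0.0004
t 8.0833 corner r 0.03384287348642752 phi 145.40330628666553 psi -109.19969570237018 z 0.1539661731468795 q6 1.0464043734640802 F [-10.35656078  11.46182001  12.91550781] M [4.31042712 3.77130618 0.02454987]
[ 0.57500243 -0.13366257  0.188     ]
```

View pics/w8.png

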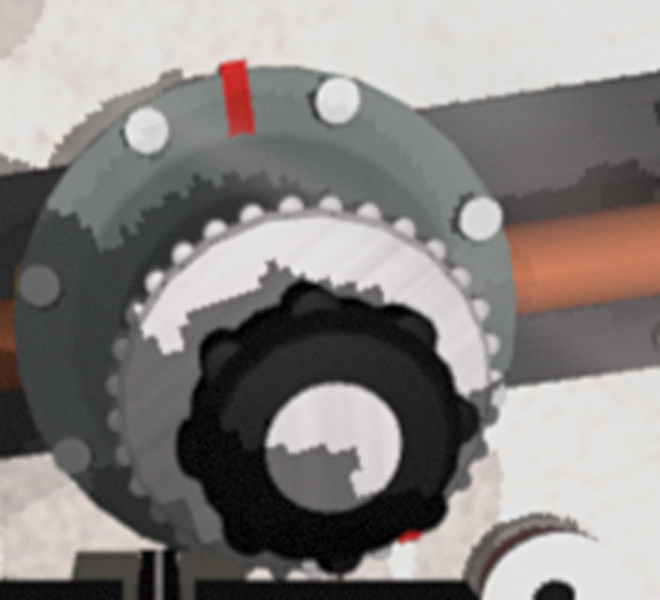

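```bash
python3 - <<'E'
from h import *
pol();ang((366.7,239));print(wray((230+333/3,60+448/3),.188))
rows([(146+6.8*i,250.8+6.1*i,.0318) for i in range(1,13)],.154)
E
```

```text
t 8.1333 corner r 0.03408089645159305 phi 147.05796215193854 psi -108.77383133196356 z 0.15392845735583927 q6 1.054539673212686 F [-9.65068856  9.66577354  9.65250212] M [ 3.60636073  3.4943782  -0.09393162]
mark [-0.03190325 -0.01255444] -158.5195631462672
[ 0.57494811 -0.13038925  0.188     ]
[0,0.0047,-0.0000,-0.0001,-5.7]
[0,0.0097,0.0019,-0.0001,-11.8]
[0,0.0149,0.0032,-0.0001,-17.9]
[0,0.0202,0.0039,-0.0001,-24.0]
[0,0.0256,0.0041,-0.0001,-30.1]
[0,0.0309,0.0035,-0.0001,-36.2]
[0,0.0361,0.0024,-0.0001,-42.3]
[0,0.0411,0.0008,-0.0001,-48.4]
[0,0.0459,-0.0015,-0.0001,-54.5]
[0,0.0503,-0.0043,-0.0001,-60.6]
[0,0.0545,-0.0075,-0.0001,-66.7]
[0,0.0582,-0.0112,-0.0001,-72.8]
```

```bash
python3 - <<'E'
from h import *
rows([(146.5+6.8*i,251.2+6.5*i,.0322) for i in range(1,16)],.154)
E
```

```text
[0,0.0051,0.0006,-0.0001,-6.5]
[0,0.0103,0.0026,-0.0001,-13.0]
[0,0.0156,0.0040,-0.0001,-19.5]
[0,0.0211,0.0047,-0.0001,-26.0]
[0,0.0267,0.0047,-0.0001,-32.5]
[0,0.0321,0.0041,-0.0001,-39.0]
[0,0.0375,0.0029,-0.0001,-45.5]
[0,0.0427,0.0011,-0.0001,-52.0]
[0,0.0477,-0.0013,-0.0001,-58.5]
[0,0.0523,-0.0043,-0.0001,-65.0]
[0,0.0565,-0.0078,-0.0001,-71.5]
[0,0.0603,-0.0118,-0.0001,-78.0]
[0,0.0636,-0.0162,-0.0001,-84.5]
[0,0.0664,-0.0209,-0.0001,-91.0]
[0,0.0686,-0.0259,-0.0001,-97.5]
```

```bash
python3 -m handwheel '[[[0,0.005,0.0005,0,-6.5],[0,0.0105,0.0025,0,-13],[0,0.0155,0.004,0,-19.5],[0,0.021,0.0045,0,-26],[0,0.0265,0.0045,0,-32.5],[0,0.032,0.004,0,-39],[0,0.0375,0.003,0,-45.5],[0,0.0425,0.001,0,-52],[0,0.0475,-0.0015,0,-58.5],[0,0.0525,-0.0045,0,-65],[0,0.0565,-0.008,0,-71.5],[0,0.0605,-0.012,0,-78],[0,0.0635,-0.016,0,-84.5],[0,0.0665,-0.021,0,-91],[0,0.0685,-0.026,0,-97.5]]]'
python3 - <<'E'
from h import *
pol(); snap('wrist','w9.png',(230,60,450,260),3)
E
```

```text
t: 9.38
eef_pos: [0.5438, -0.1678, 0.1545]
ee_rot: [3.14, -0.004, -0.196]
force: [-7.3, -8.2, 7.5]
width: 0.0005
t 9.3833 corner r 0.03520320124949189 phi -112.96209932517861 psi -11.213466399525432 z 0.15450280848029926 q6 2.8987816967978866 F [-7.31455783 -8.15581462  7.52054682] M [-3.13130121  2.53558323 -0.06070245]
```

View pics/w9.png

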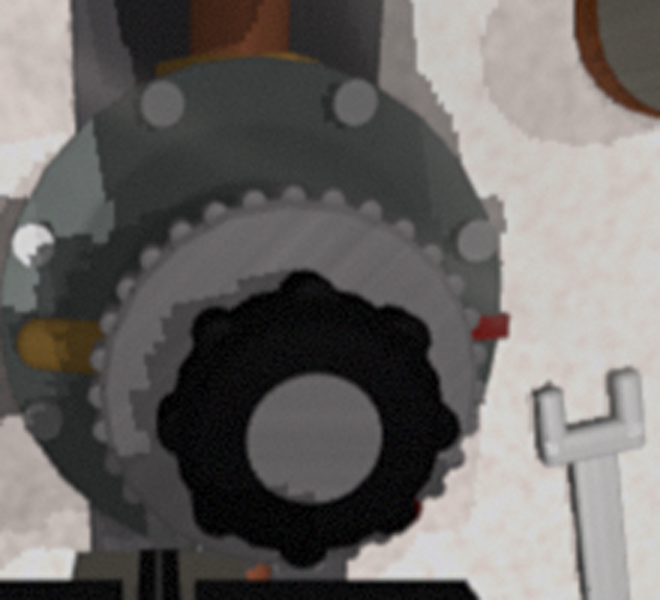

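```bash
python3 - <<'E'
from h import *
pol();ang((230+415/3,60+515/3),.163);print(wray((230+314/3,60+437/3),.188))
E
```

```text
t 9.4333 corner r 0.035206524929709736 phi -111.46357297640228 psi -10.679200648888422 z 0.1545224209403024 q6 2.9083830318845743 F [-5.97783263 -9.31371008  6.78443154] M [-3.36242992  2.10440989 -0.02751685]
mark [ 0.02082805 -0.02803082] -53.38613544597328
[ 0.57664826 -0.1299842   0.188     ]
```

```bash
python3 -m handwheel '[[[0,-0.002,0.01,0,0],[0,-0.004,0.02,0,0],[0,-0.006,0.032,0,7],[0,-0.006,0.032,0,14],[0,-0.006,0.032,0,21],[0,-0.006,0.032,0,28],[0,-0.006,0.032,0,35],[0,-0.006,0.032,0,42],[0,-0.006,0.032,0,49],[0,-0.006,0.032,0,56],[0,-0.006,0.032,0,63],[0,-0.006,0.032,0,70],[0,-0.006,0.032,0,77],[0,-0.006,0.032,0,84],[0,-0.006,0.032,0,91],[0,-0.006,0.032,0,98],[0,-0.006,0.032,0,105],[0,-0.006,0.032,0,112],[0,-0.006,0.032,0,119],[0,-0.006,0.032,0,126]]]'
python3 -m handwheel '[[[0,0,0,0,7],[0,0,0,0,14],[0,0,0,0,21],[0,0,0,0,28],[0,0,0,0,35],[0,0,0,0,42],[0,0,0,0,49],[0,0,0,0,56],[0,0,0,0,63],[0,0,0,0,70],[0,0,0,0,77],[0,0,0,0,84],[0,0,0,0,91],[0,0,0,0,98],[0,0,0,0,105],[0,0,0,0,112],[0,0,0,0,119],[0,0,0,0,126],[0,0,0,0,133]]]'
python3 - <<'E'
from h import *
pol()
rows([(-108,24,.055),(-108,24,.045)],.156)
E
```

```text
t: 11.1
eef_pos: [0.5328, -0.1991, 0.1545]
ee_rot: [-3.137, 0.001, -2.395]
force: [-1.1, -0.4, 0.0]
width: 0.0004
t: 12.68
eef_pos: [0.5329, -0.1994, 0.1545]
ee_rot: [3.138, 0.002, 1.557]
force: [0.0, 1.3, 0.7]
width: 0.0003
t 12.6833 corner r 0.07463490626100819 phi -134.1874011427133 psi 89.22982919785589 z 0.15445723602790276 q6 -1.5727662855731015 F [2.69791391e-04 1.30348571e+00 6.80116372e-01] M [ 0.04801373 -0.14899946 -0.01592645]
[0,0.0026,0.0145,-0.0015,65.2]
[0,0.0122,0.0175,-0.0015,65.2]
```

```bash
python3 -m handwheel '[[[0,0,0.002,0,7],[0,0,0.004,0,14],[0,0,0.006,0,21],[0,0,0.008,0,28],[0,0,0.01,0,35],[0,0,0.012,-0.001,42],[0,0,0.013,-0.0015,49],[0,0,0.0145,-0.0015,56],[0,0,0.0145,-0.0015,63],[0,0,0.0145,-0.0015,70],[0,0,0.0145,-0.0015,71],[0,0,0.0145,-0.0015,71]]]'
python3 - <<'E'
from h import *
pol()
rows([(-112,18,.045),(-112,18,.040),(-112,18,.036),(-112,18,.0335),(-112,18,.0325)],.156)
E
```

```text
t: 13.68
eef_pos: [0.5473, -0.1999, 0.1559]
ee_rot: [3.138, -0.003, 0.318]
force: [0.1, 0.3, 0.4]
width: 0.0001
t 13.6833 corner r 0.05857288568331408 phi -105.46219725664555 psi 18.23269514559422 z 0.15592230530160692 q6 -2.8112023097421917 F [0.09457701 0.31187906 0.36784235] M [-0.02658622 -0.10392955  0.01220899]
[0,0.0034,-0.0144,-0.0001,0.2]
[0,0.0066,-0.0183,-0.0001,0.2]
[0,0.0092,-0.0213,-0.0001,0.2]
[0,0.0108,-0.0232,-0.0001,0.2]
[0,0.0115,-0.0240,-0.0001,0.2]
```

```bash
python3 - <<'E'
from h import *
rows([(-112+6.8*i,18.2+6.3*i,.0323) for i in range(1,17)],.156)
E
```

```text
[0,0.0158,-0.0200,-0.0001,-6.3]
[0,0.0205,-0.0165,-0.0001,-12.6]
[0,0.0255,-0.0135,-0.0001,-18.9]
[0,0.0308,-0.0111,-0.0001,-25.2]
[0,0.0364,-0.0094,-0.0001,-31.5]
[0,0.0421,-0.0083,-0.0001,-37.8]
[0,0.0479,-0.0079,-0.0001,-44.1]
[0,0.0537,-0.0081,-0.0001,-50.4]
[0,0.0594,-0.0091,-0.0001,-56.7]
[0,0.0650,-0.0106,-0.0001,-63.0]
[0,0.0704,-0.0128,-0.0001,-69.3]
[0,0.0754,-0.0156,-0.0001,-75.6]
[0,0.0801,-0.0190,-0.0001,-81.9]
[0,0.0844,-0.0229,-0.0001,-88.2]
[0,0.0882,-0.0272,-0.0001,-94.5]
[0,0.0915,-0.0320,-0.0001,-100.8]
```

```bash
python3 -m handwheel '[[[0,0.0035,-0.0145,0,0],[0,0.009,-0.021,0,0],[0,0.0115,-0.024,0,0],[0,0.016,-0.02,0,-6.5],[0,0.0205,-0.0165,0,-12.5],[0,0.0255,-0.0135,0,-19],[0,0.031,-0.011,0,-25],[0,0.0365,-0.0095,0,-31.5],[0,0.042,-0.0085,0,-38],[0,0.048,-0.008,0,-44],[0,0.0535,-0.008,0,-50.5],[0,0.0595,-0.009,0,-56.5],[0,0.065,-0.0105,0,-63],[0,0.0705,-0.013,0,-69.5],[0,0.0755,-0.0155,0,-75.5],[0,0.08,-0.019,0,-82]]]'
python3 - <<'E'
from h import *
pol(); snap('wrist','w10.png',(230,60,450,260),3)
rows([(-112+6.8*i,18.2+6.3*i,.0318) for i in range(14,31)],.156)
E
```

```text
t: 15.02
eef_pos: [0.6186, -0.1574, 0.1565]
ee_rot: [3.137, 0.004, 1.757]
force: [2.1, -2.9, 0.7]
width: 0.001
t 15.0167 corner r 0.03349831100101367 phi -24.02709602562443 psi 100.64007015604213 z 0.15647022200524136 q6 -1.4452277137496945 F [ 2.07913836 -2.92982222  0.65225712] M [-0.98913871 -0.81058242  0.00278617]
[0,0.0047,0.0017,0.0005,-5.3]
[0,0.0095,0.0049,0.0005,-11.6]
[0,0.0145,0.0075,0.0005,-17.9]
[0,0.0199,0.0096,0.0005,-24.2]
[0,0.0254,0.0110,0.0005,-30.5]
[0,0.0310,0.0117,0.0005,-36.8]
[0,0.0367,0.0118,0.0005,-43.1]
[0,0.0424,0.0113,0.0005,-49.4]
[0,0.0479,0.0101,0.0005,-55.7]
[0,0.0533,0.0082,0.0005,-62.0]
[0,0.0584,0.0058,0.0005,-68.3]
[0,0.0632,0.0028,0.0005,-74.6]
[0,0.0676,-0.0007,0.0005,-80.9]
[0,0.0715,-0.0047,0.0005,-87.2]
[0,0.0750,-0.0092,0.0005,-93.5]
[0,0.0779,-0.0140,0.0005,-99.8]
[0,0.0803,-0.0191,0.0005,-106.1]
```

View pics/w10.png

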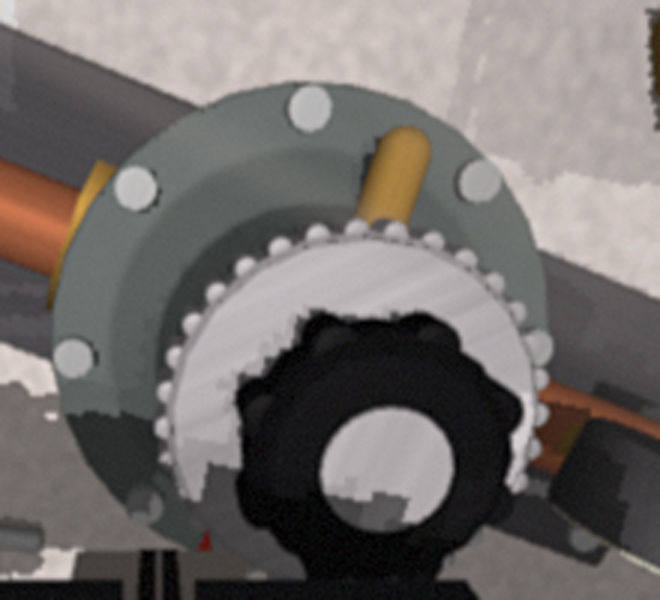

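```bash
python3 - <<'E'
from h import *
ang((230+205/3,60+542/3),.164);ang((230+205/3,60+542/3),.099);pol();print(wray((230+388/3,60+468/3),.188))
E
```

```text
mark [ 0.02863782 -0.02114519] -36.44089867882081
mark [ 0.05740347 -0.0117639 ] -11.581475386897434
t 15.0667 corner r 0.03357404344538567 phi -22.71875304749839 psi 101.14602528243537 z 0.15646656931415862 q6 -1.4375156059318266 F [ 2.85761352 -1.63381045  1.20552141] M [-0.79185575 -0.86131913 -0.01762071]
[ 0.57593319 -0.12885688  0.188     ]
```

```bash
python3 -m handwheel '[[[0,0.0045,0.0015,0.0005,-5.5],[0,0.0095,0.005,0.0005,-11.5],[0,0.0145,0.0075,0.0005,-18],[0,0.02,0.0095,0.0005,-24],[0,0.0255,0.011,0.0005,-30.5],[0,0.031,0.0115,0.0005,-37],[0,0.0365,0.012,0.0005,-43.5],[0,0.0425,0.0115,0.0005,-49.5],[0,0.048,0.01,0.0005,-55.5]]]'
python3 - <<'E'
from h import *
pol(); snap('wrist','w11.png',(230,60,450,260),3)
snap('scene','s11.png',(90,140,300,300),3.7)
E
```

```text
t: 15.82
eef_pos: [0.6213, -0.1073, 0.1566]
ee_rot: [3.141, 0.009, 2.738]
force: [3.5, -0.6, 2.4]
width: 0.0008
t 15.8167 corner r 0.033246037694293 phi 36.37688155951875 psi 156.90038839162244 z 0.15664829311150935 q6 -0.5465807894632236 F [ 3.47186628 -0.62269948  2.41416049] M [-0.00401822 -1.20758538  0.01122926]
```

View pics/w11.png

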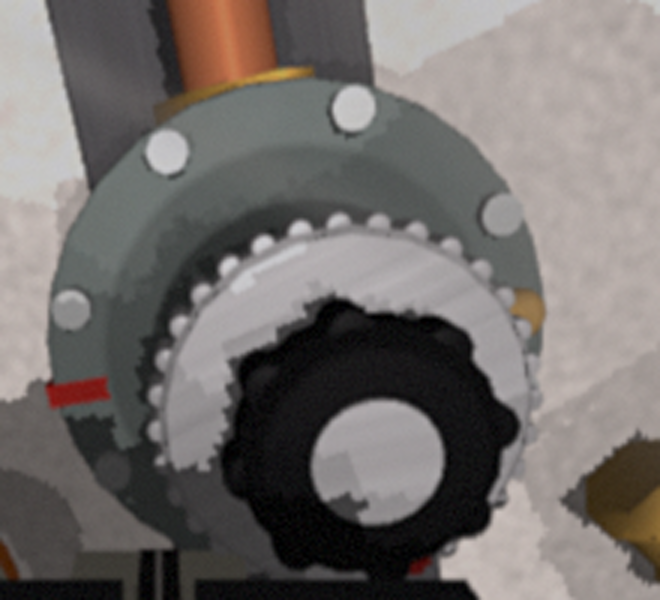

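View pics/s11.png

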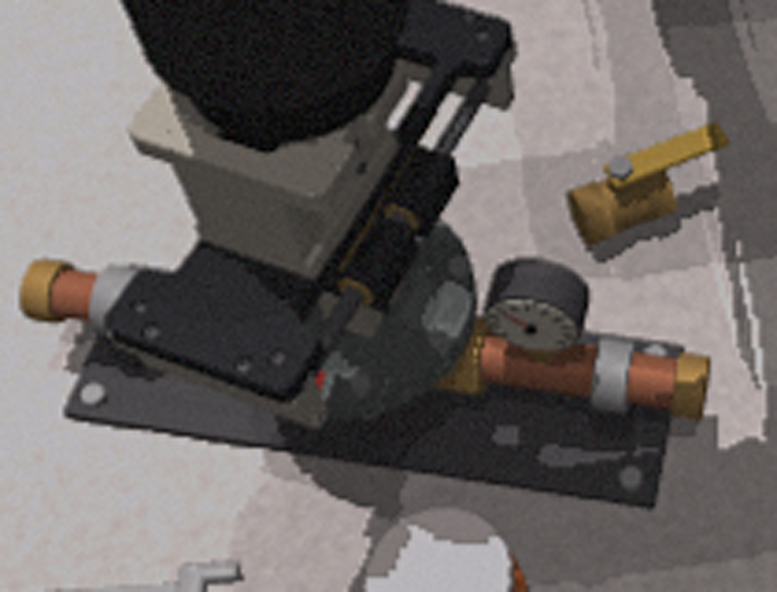

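```bash
python3 - <<'E'
from h import *
ang((230+420/3,60+565/3),.164);pol();print(wray((230+378/3,60+462/3),.188))
rows([(37+6.8*i,157.3+6.3*i,.0320) for i in range(1,20)],.156)
E
```

```text
mark [-0.00355696  0.03348737] 96.0631096515817
t 15.9167 corner r 0.03318621683618518 phi 37.516031552121596 psi 156.75189180083873 z 0.15664065888461642 q6 -0.5494343539159838 F [2.49779716 1.28635562 1.88096607] M [ 0.57537729 -1.13712669 -0.01951961]
[ 0.57504123 -0.12880257  0.188     ]
[0,0.0050,0.0024,0.0006,-6.8]
[0,0.0099,0.0053,0.0006,-13.1]
[0,0.0151,0.0076,0.0006,-19.4]
[0,0.0205,0.0092,0.0006,-25.7]
[0,0.0261,0.0103,0.0006,-32.0]
[0,0.0318,0.0106,0.0006,-38.3]
[0,0.0375,0.0104,0.0006,-44.6]
[0,0.0430,0.0094,0.0006,-50.9]
[0,0.0485,0.0079,0.0006,-57.2]
[0,0.0537,0.0057,0.0006,-63.5]
[0,0.0586,0.0029,0.0006,-69.8]
[0,0.0631,-0.0004,0.0006,-76.1]
[0,0.0673,-0.0042,0.0006,-82.4]
[0,0.0710,-0.0085,0.0006,-88.7]
[0,0.0741,-0.0131,0.0006,-95.0]
[0,0.0767,-0.0181,0.0006,-101.3]
[0,0.0787,-0.0233,0.0006,-107.6]
[0,0.0801,-0.0287,0.0006,-113.9]
[0,0.0808,-0.0342,0.0006,-120.2]
```

```bash
python3 -m handwheel '[[[0,0.005,0.0025,0.0005,-6.5],[0,0.01,0.0055,0.0005,-13],[0,0.015,0.0075,0.0005,-19.5],[0,0.0205,0.009,0.0005,-25.5],[0,0.026,0.0105,0.0005,-32],[0,0.032,0.0105,0.0005,-38.5],[0,0.0375,0.0105,0.0005,-44.5],[0,0.043,0.0095,0.0005,-51],[0,0.0485,0.008,0.0005,-57],[0,0.0535,0.0055,0.0005,-63.5],[0,0.0585,0.003,0.0005,-70],[0,0.063,-0.0005,0.0005,-76],[0,0.067,-0.004,0.0005,-82.5],[0,0.071,-0.0085,0.0005,-88.5],[0,0.074,-0.013,0.0005,-95],[0,0.0765,-0.018,0.0005,-101.5],[0,0.0785,-0.0235,0.0005,-107.5],[0,0.08,-0.0285,0.0005,-114],[0,0.081,-0.034,0.0005,-120]]]'
python3 - <<'E'
from h import *
pol(); snap('wrist','w12.png',(230,60,450,260),3)
E
```

```text
t: 17.5
eef_pos: [0.5307, -0.1057, 0.1558]
ee_rot: [-3.137, -0.002, -1.452]
force: [-8.0, 5.6, 11.5]
width: 0.0003
t 17.5 corner r 0.03450445721440704 phi 165.98569843949494 psi -83.20876556340146 z 0.15578347984096433 q6 1.5200633104508725 F [-7.97575539  5.59717427 11.45431887] M [ 1.92063954  2.97300669 -0.04216034]
```

View pics/w12.png

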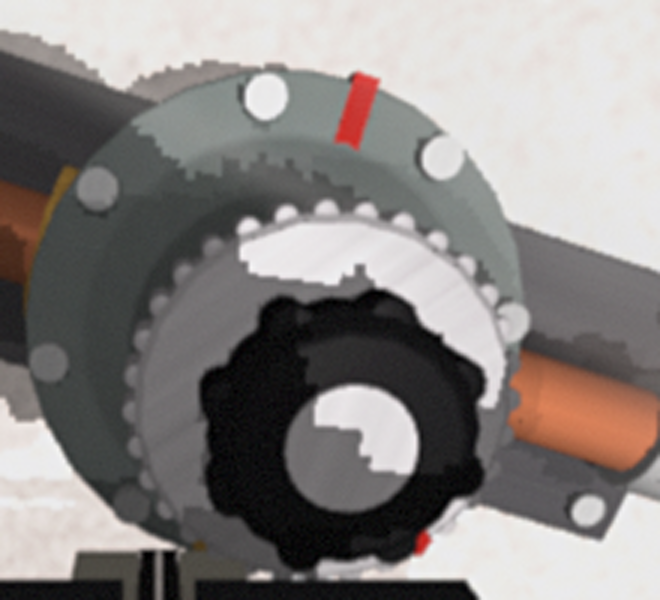

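```bash
python3 - <<'E'
from h import *
ang((230+423/3,60+542/3),.165);pol()
rows([(167.5+6.8*i,277.1+6.4*i,.0324) for i in range(1,12)],.157)
E
```

```text
mark [-0.02325669 -0.02426226] -133.78771838759963
t 17.55 corner r 0.03465315086227065 phi 167.15167983121682 psi -82.78051565316218 z 0.15568353575381144 q6 1.528525877296282 F [-8.04218198  3.75585861  7.85913751] M [1.60652717 2.83646346 0.01196191]
[0,0.0058,0.0008,-0.0013,-6.3]
[0,0.0109,0.0031,-0.0013,-12.7]
[0,0.0163,0.0047,-0.0013,-19.1]
[0,0.0218,0.0057,-0.0013,-25.5]
[0,0.0274,0.0061,-0.0013,-31.9]
[0,0.0330,0.0059,-0.0013,-38.3]
[0,0.0385,0.0049,-0.0013,-44.7]
[0,0.0439,0.0034,-0.0013,-51.1]
[0,0.0490,0.0012,-0.0013,-57.5]
[0,0.0538,-0.0015,-0.0013,-63.9]
[0,0.0583,-0.0048,-0.0013,-70.3]
```

```bash
python3 -m handwheel '[[[0,0.006,0.001,-0.001,-6.5],[0,0.011,0.003,-0.001,-12.5],[0,0.0165,0.0045,-0.001,-19],[0,0.022,0.0055,-0.001,-25.5],[0,0.0275,0.006,-0.001,-32],[0,0.033,0.006,-0.001,-38.5],[0,0.0385,0.005,-0.001,-44.5],[0,0.044,0.0035,-0.001,-51],[0,0.049,0.001,-0.001,-57.5],[0,0.054,-0.0015,-0.001,-64],[0,0.0585,-0.005,-0.001,-70.5]]]'
python3 - <<'E'
from h import *
pol(); snap('wrist','w13.png',(230,60,450,260),3)
E
```

```text
t: 18.47
eef_pos: [0.5397, -0.1655, 0.1565]
ee_rot: [3.138, 0.0, -0.215]
force: [-7.4, -4.8, 6.0]
width: 0.0001
t 18.4667 corner r 0.03523843570909116 phi -120.23047905675955 psi -12.290952889871235 z 0.1565427512307791 q6 2.873735968836371 F [-7.39692842 -4.76822931  6.0499925 ] M [-2.20496592  2.52413718  0.01402847]
```

View pics/w13.png

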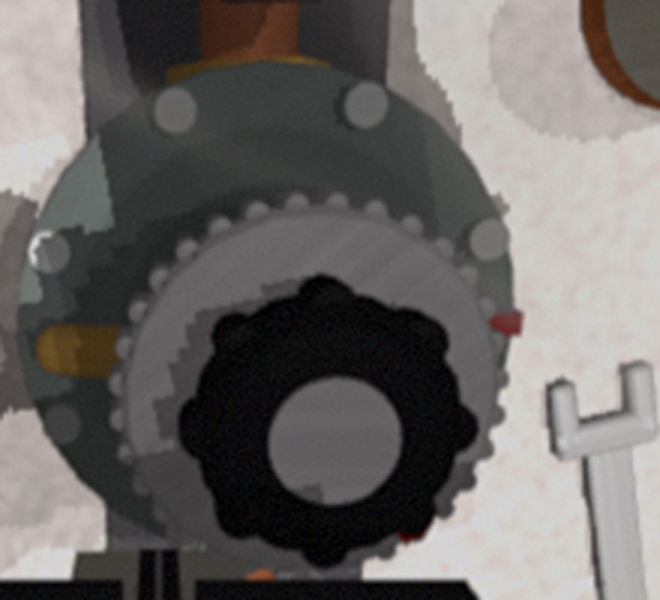

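```bash
python3 - <<'E'
from h import *
ang((230+413/3,60+533/3),.165);pol();ang((230+500/3,60+323/3),.099)
E
```

```text
mark [ 0.01603004 -0.03024216] -62.07389691082264
t 18.5167 corner r 0.03524314670259857 phi -118.79696313795691 psi -11.761606802545185 z 0.1566062484669454 q6 2.883434243012849 F [-6.04349322 -6.0344511   5.09524763] M [-2.44458239  2.1393362  -0.04203407]
mark [ 0.05873489 -0.01089523] -10.508833320465389
```

```bash
python3 - <<'E'
from h import *
rows([(241,348,.042),(241,348,.05)]+[(241-7.3*i,348-7*i,.051) for i in range(1,10)]+[(175,285,.051),(175,285,.042)],.157)
E
```

```text
[0,-0.0022,0.0063,-0.0004,0.2]
[0,-0.0045,0.0140,-0.0004,0.2]
[0,-0.0119,0.0105,-0.0004,7.2]
[0,-0.0184,0.0053,-0.0004,14.2]
[0,-0.0242,-0.0008,-0.0004,21.2]
[0,-0.0292,-0.0075,-0.0004,28.2]
[0,-0.0333,-0.0148,-0.0004,35.2]
[0,-0.0364,-0.0226,-0.0004,42.2]
[0,-0.0385,-0.0307,-0.0004,49.2]
[0,-0.0396,-0.0390,-0.0004,56.2]
[0,-0.0397,-0.0474,-0.0004,63.2]
[0,-0.0397,-0.0476,-0.0004,63.2]
[0,-0.0308,-0.0487,-0.0004,63.2]
```

```bash
python3 -m handwheel '[[[0,-0.002,0.0065,-0.0005,0],[0,-0.0045,0.014,-0.0005,0],[0,-0.0065,0.018,-0.0005,0],[0,-0.012,0.0105,-0.0005,7],[0,-0.0185,0.0055,-0.0005,14],[0,-0.024,-0.001,-0.0005,21],[0,-0.029,-0.0075,-0.0005,28],[0,-0.0335,-0.015,-0.0005,35],[0,-0.0365,-0.0225,-0.0005,42],[0,-0.0385,-0.0305,-0.0005,49],[0,-0.0395,-0.039,-0.0005,56],[0,-0.0395,-0.0475,-0.0005,63],[0,-0.0395,-0.0475,-0.0005,63]]]'
python3 - <<'E'
from h import *
pol(); snap('wrist','w14.png',(230,60,450,260),3)
pol()
rows([(175,285,.042),(175,285,.036),(175,285,.0325)]+[(175+6.6*i,285+6*i,.0324) for i in range(1,10)],.157)
E
```

```text
t: 19.6
eef_pos: [0.5117, -0.1107, 0.1571]
ee_rot: [3.141, -0.003, -1.313]
force: [0.1, 0.3, 0.0]
width: 0.0003
t 19.6 corner r 0.05075718072650058 phi 174.27694070834497 psi -75.21363530113011 z 0.1570521291645908 q6 1.6621401160862663 F [0.09235396 0.31101497 0.03562011] M [-0.10256627 -0.02482234  0.04282453]
t 19.65 corner r 0.05077547479928977 phi 174.6884567159518 psi -74.71922291238725 z 0.15700653698943717 q6 1.6715036179759035 F [ 0.34871996 -0.38370852  0.46763174] M [-0.05794326 -0.04285564 -0.00358825]
[0,0.0033,-0.0082,0.0000,0.3]
[0,0.0053,-0.0138,0.0000,0.3]
[0,0.0065,-0.0171,0.0000,0.3]
[0,0.0112,-0.0145,0.0000,-5.7]
[0,0.0161,-0.0122,0.0000,-11.7]
[0,0.0213,-0.0106,0.0000,-17.7]
[0,0.0265,-0.0095,0.0000,-23.7]
[0,0.0319,-0.0090,0.0000,-29.7]
[0,0.0372,-0.0091,0.0000,-35.7]
[0,0.0425,-0.0098,0.0000,-41.7]
[0,0.0477,-0.0111,0.0000,-47.7]
[0,0.0527,-0.0130,0.0000,-53.7]
```

View pics/w14.png

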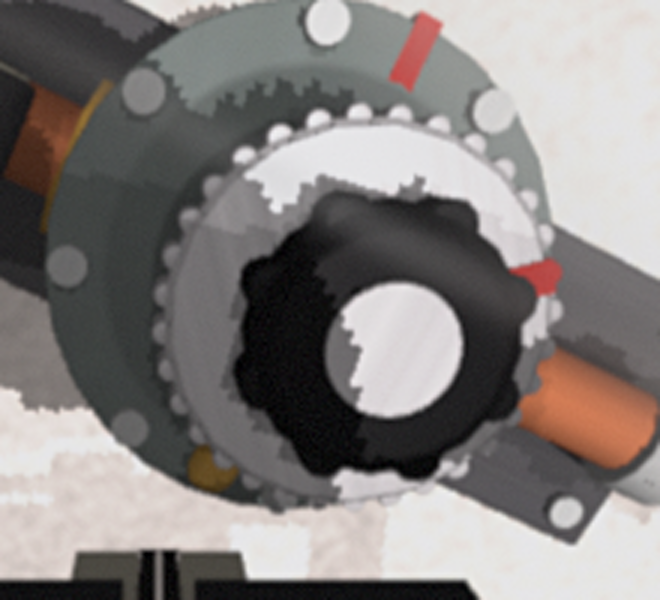

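```bash
python3 -m handwheel '[[[0,0.0035,-0.008,0,0],[0,0.0055,-0.014,0,0],[0,0.0065,-0.017,0,0],[0,0.011,-0.0145,0,-5.5],[0,0.016,-0.012,0,-11.5],[0,0.0215,-0.0105,0,-17.5],[0,0.0265,-0.0095,0,-23.5],[0,0.032,-0.009,0,-29.5],[0,0.037,-0.009,0,-35.5],[0,0.0425,-0.01,0,-41.5],[0,0.0475,-0.011,0,-47.5]]]'
python3 - <<'E'
from h import *
pol(); snap('wrist','w15.png',(230,60,450,260),3)
pol()
E
```

```text
t: 20.57
eef_pos: [0.5324, -0.1561, 0.157]
ee_rot: [3.135, 0.003, -0.469]
force: [-9.0, -3.8, 6.4]
width: 0.0005
t 20.5667 corner r 0.03539983671602392 phi -133.19101801346886 psi -26.887166865498262 z 0.1569744250902522 q6 2.598408185374293 F [-9.01903321 -3.79826571  6.43996572] M [-1.53793094e+00  2.87366249e+00 -2.28712910e-04]
t 20.6167 corner r 0.03535919688474762 phi -132.03200198177132 psi -26.41665016191202 z 0.15702932720863522 q6 2.607244063894478 F [-7.93089012 -5.4846875   6.73703418] M [-2.01119082  2.91610344 -0.04223959]
```

View pics/w15.png

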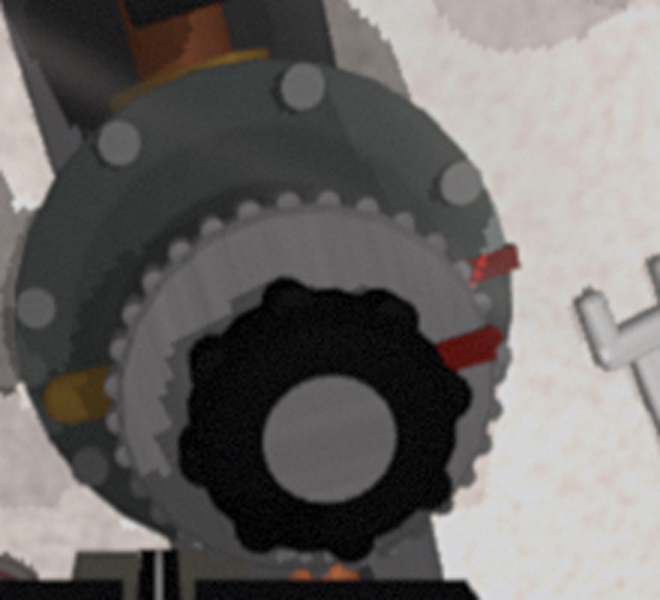

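```bash
python3 - <<'E'
from h import *
ang((230+492/3,60+338/3),.165);ang((230+500/3,60+264/3),.099)
print(wray((230+330/3,60+438/3),.188))
rows([(228+5*i,333.6+4.5*i,.0326) for i in range(1,4)]+[(242,348,.045),(242,348,.07)],.157)
E
```

```text
mark [ 0.03426675 -0.00532105] -8.826581819818857
mark [ 0.05930792 -0.01211609] -11.546151130657442
[ 0.57649258 -0.13016466  0.188     ]
[0,0.0043,-0.0007,0.0000,-4.5]
[0,0.0080,0.0009,0.0000,-9.0]
[0,0.0119,0.0021,0.0000,-13.5]
[0,0.0112,0.0147,0.0000,-14.4]
[0,0.0105,0.0397,0.0000,-14.4]
```

```bash
python3 -m handwheel '[[[0,-0.003,0.01,0,0],[0,-0.0065,0.024,0,0],[0,-0.0135,0.048,0,0],[0,-0.0135,0.048,0,0],[0,-0.0135,0.048,-0.04,0],[0,-0.02,0.08,-0.08,0],[0,-0.03,0.11,-0.1,0],[0,-0.03,0.11,-0.1,0],[0,-0.03,0.11,-0.1,0],[0,-0.03,0.11,-0.1,0]]]'
python3 - <<'E'
from h import *
pol(); snap('scene','s16.png',(50,140,300,330),3.1);snap('side','d16.png');snap('wrist','w16.png',(230,0,510,210),2.8)
E
```

```text
t: 21.45
eef_pos: [0.4574, -0.2417, 0.2576]
ee_rot: [3.135, 0.002, -0.462]
force: [-0.4, -0.4, -0.9]
width: 0.0003
t 21.45 corner r 0.14902925518995663 phi -131.72008491366506 psi -26.494159532634225 z 0.25757680421568907 q6 2.779292291212154 F [-0.41845656 -0.37127572 -0.93320461] M [-0.04002062 -0.04561063  0.02810953]
```

View pics/s16.png

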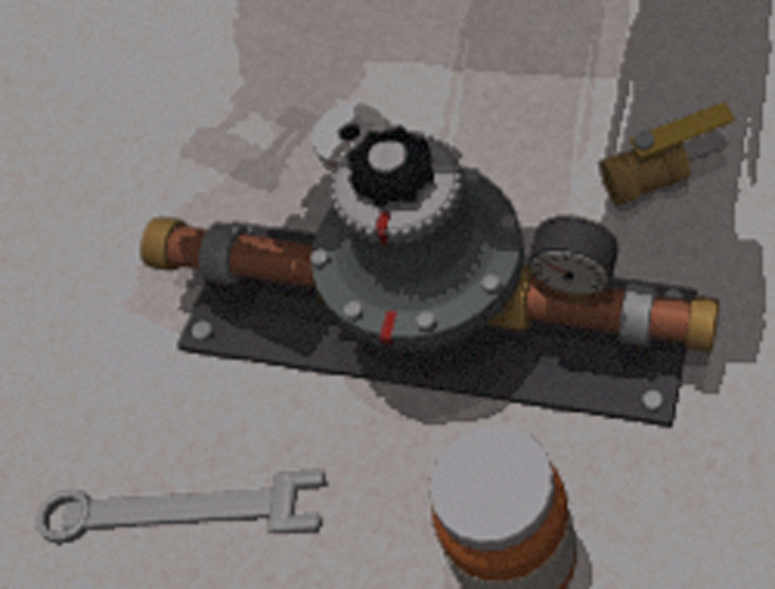

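View pics/d16.png

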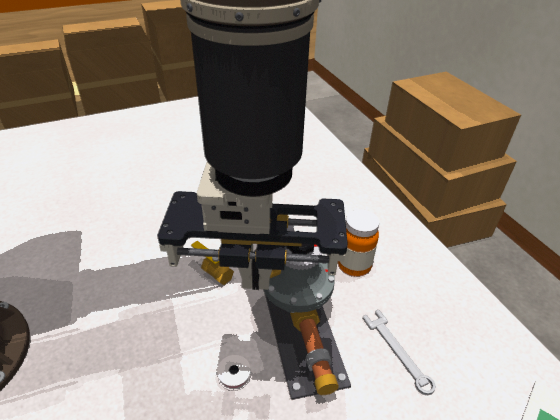

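View pics/w16.png

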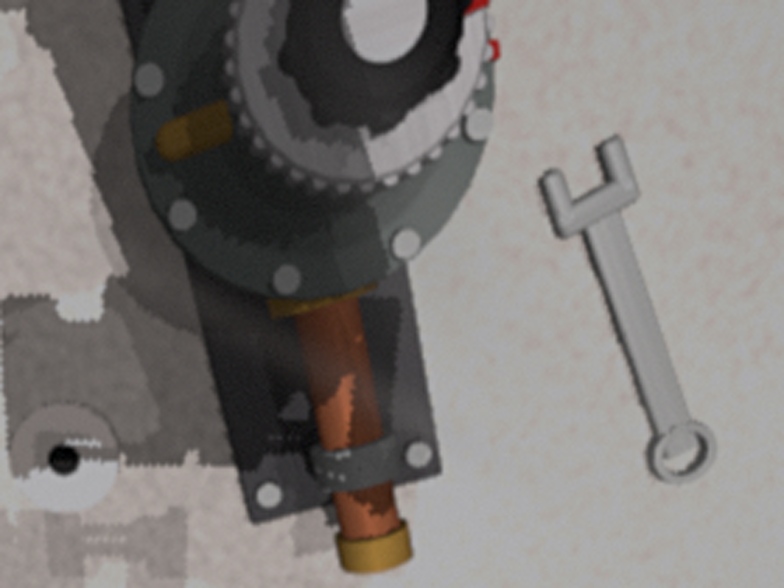

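```bash
python3 - <<'E'
from h import *
u=(50+382/3.1,140+238/3.1)
print(u)
for z in(.1605,.1635,.1665):
    k=ray('scene',u,z)[:2]-np.array([.577,-.128]);print(z,np.hypot(*k),np.degrees(np.arctan2(k[1],k[0])), proj('scene',[.577+.034*np.cos(-.2),-.128+.034*np.sin(-.2),z]))
a=cv2.imread('pics/s0.png')
i=grab_frame('scene');d=cv2.absdiff(a,i);cv2.imwrite('pics/k.png',np.hstack([cv2.resize(x[175:215,150:205],None,fx=7,fy=7,interpolation=cv2.INTER_CUBIC) for x in(a,i)]))
E
```

```text
(173.2258064516129, 216.77419354838707)
0.1605 0.035478097480883763 -5.812379179310528 [171.47950196 215.81468698]
0.1635 0.03731772767711666 -4.261277072484367 [171.11663499 214.85535501]
0.1665 0.039182128316551434 -2.8568372671733044 [170.7510257  213.88877299]
```

View pics/k.png

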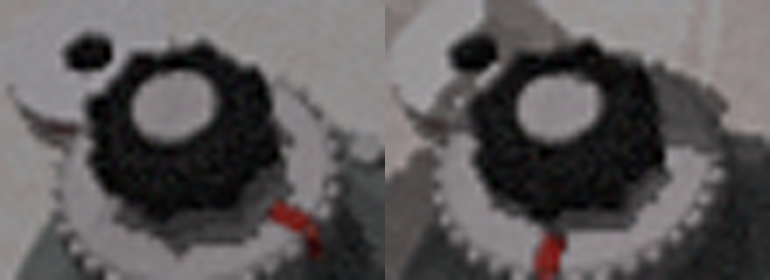

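```bash
python3 - <<'E'
from h import *
a=cv2.imread('pics/s0.png');i=grab_frame('scene')
cv2.imwrite('pics/k2.png',np.hstack([cv2.resize(x[180:228,150:206],None,fx=7,fy=7,interpolation=cv2.INTER_NEAREST) for x in(a,i)]))
for z in(.1612,.1665):
    for r,ps in((.036,(-30,-60,60,-100,90)),):
        print(z,[[np.round((proj('scene',[.577+r*np.cos(np.radians(t)),-.128+r*np.sin(np.radians(t)),zz])-[150,180])*7).astype(int).tolist() for zz in(z,z-.014)] for t in ps])
E
```

```text
0.1612 [[[104, 242], [116, 273]], [[57, 198], [70, 229]], [[313, 194], [322, 225]], [[53, 117], [66, 149]], [[339, 134], [347, 165]]]
0.1665 [[[99, 230], [112, 262]], [[51, 186], [65, 217]], [[310, 182], [319, 214]], [[48, 104], [61, 137]], [[336, 121], [344, 153]]]
```

View pics/k2.png

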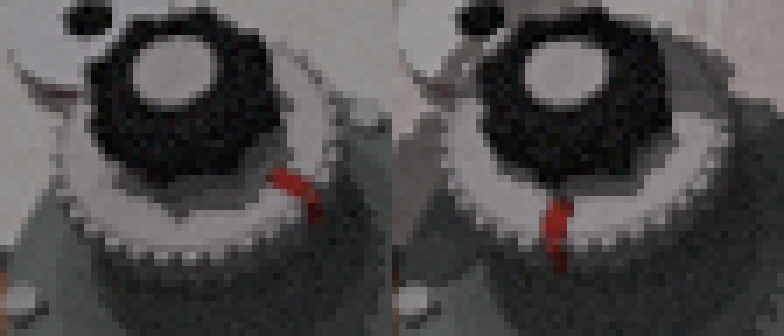

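```bash
python3 - <<'E'
from h import *
arm.job_done(); s=arm.get_state();print(s['t'],s['force'])
E
```

```text
the job is handed in; nothing more can be done
the job is handed in; nothing more can be done
```

I rolled the lock ring anticlockwise to two full turns off its seat, using a corner of the shut fingers hooked between the ribs. It took three strokes, and I handed the job in at about 21.5 s with the arm lifted clear.

- **Ring:** while the finger was still on it, the mark measured at about -9° and the casing line at about -11.5°. That puts the ring 2–3° past two turns (about 12.6 rad). I followed the mark from about 73° to about 722° in total. Comparing pictures from before and after, the ring has risen about as much as that turn should lift it (5.4 mm).
- **Bystanders and knob:** the last pictures showed no visible shift of the tub, valve, reel or spanner. The knob looked unchanged too, though I judged both by eye and did not measure them.
- **What went wrong:** during the first stroke the finger lost contact for about 100° of its path, because my estimate of the axis was a millimetre or so off. I corrected the axis and pressed about 2 mm deeper, and it drove the ring properly after that. The contact readings after each move never passed about 20 N.
- **A check that disagreed:** one height check from a single pixel on the mark did not fit the expected ring height. The likely cause is that I had picked the lower end of the red rib. I relied on the before-and-after comparison instead.

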